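Close up a row of rail modules against the end stop

ROBOT

A 7-joint arm with a two-finger parallel gripper is mounted at the origin on the work surface. World frame = base frame: x ahead of the robot, y to its left, z up, the work surface at z = 0. Lengths are in m, angles in rad, forces in N, time in s.
With the tool pointing down it reaches from about 0.4 to 0.85 m from the base axis. Payload 10.4 kg.
Tool frame: the origin (TCP) lies on the front face of the gripper's body, between the roots of the fingers; the fingertips stand 73 mm ahead of it and the grasp point (between the pads) lies 54 mm ahead of it; x points along the fingers, y is the direction in which the jaws open and shut, and the axes are right-handed (so a half turn about x gives the same grasp; the last joint's range is limited). The gripper opens to 85 mm and grips with 20 to 120 N. Pads are 22 mm wide; open, the fingers measure 114 mm over their backs; the gripper's body (76 mm by 85 mm) begins 54 mm behind the grasp point. The pads swing forward as they close: fully open they stand 13 mm farther back than shut.
Start: joints at [-1.21, 0.332, -0.065, 1.46, 0.022, 1.35, -0.088], TCP at [0.234, 0.58, 0.304] pointing down, gripper open.
Joint ranges: [-2.6, 2.6], [-0.5, 2.12], [-1.47, 1.34], [0.16, 2.42], [-1.27, 4.41], [0.06, 2.06], [-2.6, 2.6]. Speed limits (rad/s): [2.22, 2.22, 2.79, 2.79, 3.14, 3.14, 3.14].

INTERFACE

Orientations are given as a unit quaternion [x, y, z, w].
In Python, from workcell import manip gives the robot as it stands. The module is installed in compiled form; this text tells all that it offers.
- The arm moves only by the tool arm_command, never from a script. Its argument "moves" is a list that holds one entry, the list of rows, each a list of 5 numbers: the closure, from 0 (fully open) to 1 (shut), then the shift along the tool's x, y, z in units of 25 mm (1.0 is 25 mm), then the turn about the tool's x in degrees. A call has 1 to 12 rows; each row shifts and turns the commanded pose from where the row before left it, along the tool's axes as they then stand; what a row does not reach is not made up. A row lasts 1/12 s, in which the tool goes at most 41.7 mm and 7.16 degrees, less where a joint would pass 70% of its speed; a pose out of reach is approached as far as the arm can. A call is refused whole if a number of a shift passes 1 or a number of a turn 7.16, either way. A call with a gripper value outside its range is refused whole. The fingers move at their own pace and stop on an object; "force" is the grip in N (left out, the last holds). Time passes only in rows, so rows that do not move let the fingers close. It gives the time, the measured TCP pose, the force and the opening at its end, in the units of the state.
- manip.get_obs(): the state, without advancing time (a new reading comes with each control period).
- manip.camera(name): name is "scene" or "top" or "wrist"; returns the picture (480x640x3 uint8, red, green, blue); there is no depth.
- manip.camera_info(name): a dict with "vfov" (degrees; the focal length in pixels is half the picture's height over the tangent of half this angle, whatever the lens; pixels are square), "cx", "cy" (the principal point, pixels), "dist_coeffs" ([k1, k2, p1, p2, k3] as OpenCV has them; the pictures are not rectified), "pose" (4x4, takes a point from camera to world coordinates). Camera axes: x right, y down, z forward; pixel columns grow to the right and rows downward; lengths in m; the calibration is good to about 2 mm. A picture is of the moment at which its call begins: read the wrist's pose just before it. camera_info takes no time and is no camera call; for the wrist camera it gives the pose at the moment of the call.
- manip.hand_in(): hands the job in, once; it reports no verdict.
Trained networks look in the newest picture that a camera, given by its name, has taken for a name from the list of things; names that differ only in an ending like _2 or _b are one class to them, and where a whole thing is asked for, a point or a joint stands for the part that bears it (a point fixed in the world has none). Each returns a list of dicts, best first, with "confidence" (0 to 1); they miss things now and then, are a little off and sometimes report something else, mostly with a low value. They report only what shows in the picture. A call takes as long as a camera call. They do not tell look-alikes from the thing itself.
- manip.regions_of(query, camera): "mask" (480x640 bool, what is visible of it) and "rect" ([left, top, right, bottom] in pixels, round what is visible of it).
- manip.pinpoint(query, camera): "pixel" ([row, column] in pixels: a listed point, or the origin of a listed thing).
The state is a dict: "clock": time; "joint_pos": joint angles; "joint_velocities": joint speeds; "tau": joint torques, N m; "position": TCP position; "ee_rot": TCP orientation; "ft_force": force on the tool from outside, world axes, zero at the start; "torque": the same for the moment, N m; "grip_width": opening from 0.0 (shut) to 1.0 (fully open).
Only numpy, scipy, OpenCV 4.12 (cv2) and the standard library are available. Lean on these libraries where they do the work, as an engineer would, in place of code of your own. Each camera call takes 0.05 s, during which the arm holds its last target.

TASK

Push the row of four modules along the mounting rail, all together as one touching train, until the row is fully home against the tall steel end stop, with no gaps left. Only push: do not lift or tip a module off the rail, do not pull the row apart, and leave the other things lying about where they are; finish with the hand clear.

Things in the scene. Friction and masses are not known exactly. Their poses are not given: they have to be found in the camera images.
- panel: white plate fixed on the bench, 210 (own x) x 360 (own y) x 4 mm, origin mid-underside. An aluminium rail, 35 mm wide, top 12 mm above the bench, runs along its own y through the middle; the four modules start touching, with 65 mm or more of bare rail free at each end of the row. A grey wiring duct, 26 mm wide, 28 mm high, runs parallel, 88 mm from the rail on the +x side
- end_stop: the tall steel end stop, fixed on the rail close to one of its ends (either one), 146 mm from the panel's centre: 60 mm across the rail, 12 mm along the rail, 55 mm tall above the rail (screw heads 3 mm more). Origin: middle of its underside, level with the rail's top; own y along the rail
- low_clip: a low steel clip fixed at the other end of the rail, also 146 mm from the panel's centre: 60 mm across, 12 mm along the rail, only 10 mm tall above the rail (screw heads 3 mm more). Not the end stop. Origin as for the end stop
- module_a: grey plastic rail module, 88 mm across the rail (own x), 22.5 along it (own y, flat faces), 52 tall over the rail: lower 30 mm full width, above it a 50 mm wide centre block. Origin: middle of its underside, level with the rail's top. Loose: rides on the rail by its weight (60 to 130 g), feet 6 mm deep beside the rail's edges. The row's end towards the panel's -y
- module_b: black plastic rail module, 88 mm across the rail (own x), 22.5 along it (own y, flat faces), 52 tall over the rail: lower 30 mm full width, above it a 50 mm wide centre block. Origin: middle of its underside, level with the rail's top. Loose: rides on the rail by its weight (60 to 130 g), feet 6 mm deep beside the rail's edges. Second from the panel's -y end
- module_c: grey plastic rail module, 88 mm across the rail (own x), 22.5 along it (own y, flat faces), 52 tall over the rail: lower 30 mm full width, above it a 50 mm wide centre block. Origin: middle of its underside, level with the rail's top. Loose: rides on the rail by its weight (60 to 130 g), feet 6 mm deep beside the rail's edges. Third from the panel's -y end
- module_d: black plastic rail module, 88 mm across the rail (own x), 22.5 along it (own y, flat faces), 52 tall over the rail: lower 30 mm full width, above it a 50 mm wide centre block. Origin: middle of its underside, level with the rail's top. Loose: rides on the rail by its weight (60 to 130 g), feet 6 mm deep beside the rail's edges. The row's end towards the panel's +y
- screwdriver_grip (a point): handle of a loose screwdriver, 150 mm long, lying on the panel along its -x edge, about 75 mm from the rail's centre line; leave alone
- adapter: loose brass coaxial adapter standing on the panel's -x side, 22 mm across, 30 mm tall, origin at its underside; leave alone
- collar: loose steel collar lying on the panel's -x side, 24 mm across, 10 mm high, origin at its underside; leave alone
- meter: loose hand-held multimeter lying on the bench to the robot's left, 160 x 80 x 34 mm (dial to 42 mm), origin at its underside; leave alone
- mug: white mug on the bench, to the robot's left, 80 mm across, 90 mm tall, origin at its underside; leave alone
- spool: loose metal wire spool on the bench to the right, 56 mm across, 42 mm tall, origin at its underside; leave alone
- jar: loose glass jar on the bench to the right, 60 mm across, 70 mm tall, origin at its underside; leave alone
There are look-alikes about, which are no part of the job. Leave any red or yellow look-alike of the module_c alone.

How it is judged:
By the outcome, as a careful person would: the job done as asked, in the order asked, and still so for the second after the job is handed in, with the robot touching nothing.
It also fails if it takes over 40 s, if anything falls off the work surface, if the arm or the gripper's body presses on something with over 40 N, if the wrist force passes 120 N, or if a joint passes its speed limit or range.

## Working session

There is one attempt and no reset: what is moved stays moved. The work goes in short steps, Python scripts to look and compute and a tool call to move; the robot and the scene stay as the last step left them, time stands still between calls to the robot, and variables do not carry over. Pictures are saved under pics/ and viewed, and the job is handed in when it is done.

Besides the shell and the picture viewer there is one more tool, called after ">>>" as a command line: name --argument value ..., lists and objects as JSON in quotes. arm_command: Moves the arm, as the interface text tells. Its arguments: {"type":"object","properties":{"moves":{"type":"array","items":{"type":"array","items":{"type":"array","items":{"type":"number"}}}},"force":{"type":"number"}},"required":["moves"]}

```bash
mkdir -p pics
python3 - <<'E'
from workcell import manip
import cv2,numpy as np
for n in ["scene","top"]:
    im=manip.camera(n); cv2.imwrite(f"pics/{n}0.png",im[:,:,::-1])
    i=manip.camera_info(n); print(n,i)
o=manip.get_obs(); print(o)
E
```

```text
scene {'vfov': 55.97593280687619, 'cx': 314.0978828468337, 'cy': 238.67615249471316, 'dist_coeffs': array([0.03568034, 0.        , 0.        , 0.        , 0.        ]), 'pose': array([[ 2.31715575e-01,  6.30840788e-01, -7.40505093e-01,
         1.29573269e+00],
       [ 9.72782961e-01, -1.51123798e-01,  1.75655654e-01,
        -1.87195746e-01],
       [-1.09719070e-03, -7.61052887e-01, -6.48688907e-01,
         6.96059096e-01],
       [ 0.00000000e+00,  0.00000000e+00,  0.00000000e+00,
         1.00000000e+00]])}
top {'vfov': 56.49970189395243, 'cx': 313.75568495410334, 'cy': 235.30579711284958, 'dist_coeffs': array([-0.08079734,  0.        ,  0.        ,  0.        ,  0.        ]), 'pose': array([[-9.78730989e-03, -9.95525970e-01,  9.39800623e-02,
         4.37401190e-01],
       [-9.99952021e-01,  9.70599814e-03, -1.32227082e-03,
        -4.35201535e-03],
       [ 4.04184630e-04, -9.39884947e-02, -9.95573201e-01,
         1.03186165e+00],
       [ 0.00000000e+00,  0.00000000e+00,  0.00000000e+00,
         1.00000000e+00]])}
{'clock': 0.1, 'joint_pos': array([-1.20961394,  0.3327836 , -0.0646694 ,  1.46083546,  0.02161504,
        1.34990446, -0.08847208]), 'joint_velocities': array([-0.0003822 , -0.0017307 , -0.00122894, -0.00190264,  0.0008242 ,
        0.00055635, -0.00070885]), 'tau': array([ 2.63374612e-03, -6.26752496e+01,  4.98934498e-02, -3.92429066e+01,
        1.62246666e-02,  7.08870473e-03, -6.89748981e-05]), 'position': array([0.23394899, 0.57930725, 0.30322147]), 'ee_rot': array([ 0.1344158 ,  0.69418455, -0.13528229,  0.69407413]), 'ft_force': array([-0.07459254, -0.17912909, -0.28928905]), 'torque': array([-0.01329884, -0.05114091, -0.04661842]), 'grip_width': 0.9993570137946344}
```

View pics/scene0.png

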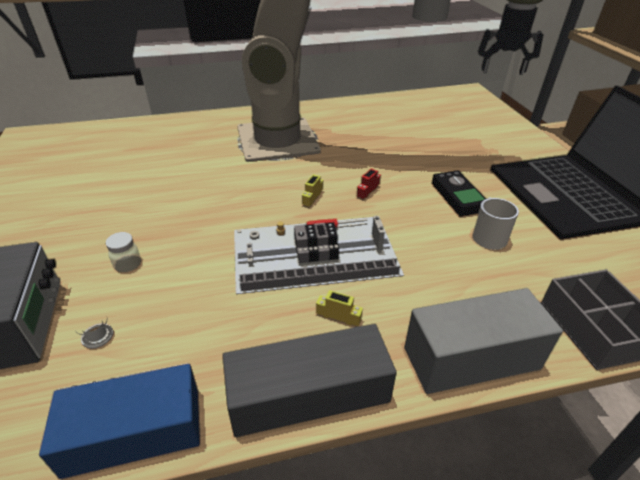

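View pics/top0.png

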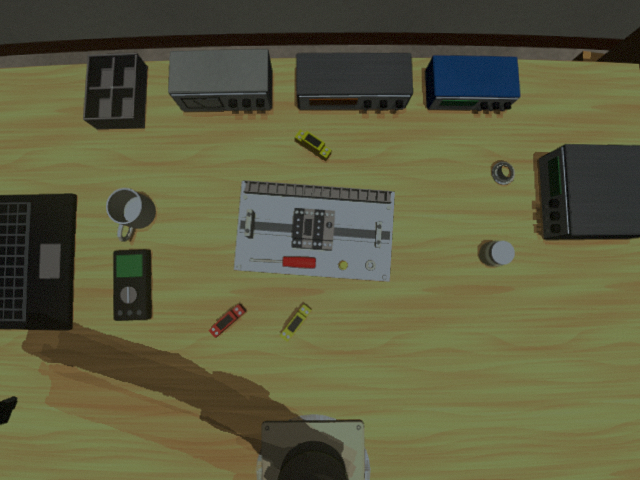

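```bash
cat > h.py <<'E'
from workcell import manip
import cv2,numpy as np
def ray(cam,px,z,info=None):
    i=info or manip.camera_info(cam); f=240/np.tan(np.radians(i["vfov"]/2))
    K=np.array([[f,0,i["cx"]],[0,f,i["cy"]],[0,0,1]])
    u=cv2.undistortPoints(np.array([[px]],float),K,np.array(i["dist_coeffs"]))[0,0]
    d=i["pose"][:3,:3]@[u[0],u[1],1]; c=i["pose"][:3,3]
    return c+d*(z-c[2])/d[2]
def proj(cam,P,info=None):
    i=info or manip.camera_info(cam); f=240/np.tan(np.radians(i["vfov"]/2))
    K=np.array([[f,0,i["cx"]],[0,f,i["cy"]],[0,0,1]])
    T=np.linalg.inv(i["pose"]); r,_=cv2.Rodrigues(T[:3,:3])
    return cv2.projectPoints(np.atleast_2d(P).astype(float),r,T[:3,3],K,np.array(i["dist_coeffs"]))[0][:,0]
E
python3 - <<'E'
from h import *
im=cv2.imread("pics/top0.png")
c=im[170:290,225:405]; cv2.imwrite("pics/topc.png",cv2.resize(c,None,fx=4.4,fy=4.4,interpolation=cv2.INTER_CUBIC))
im=cv2.imread("pics/scene0.png")
c=im[205:300,225:410]; cv2.imwrite("pics/scenec.png",cv2.resize(c,None,fx=4.3,fy=4.3,interpolation=cv2.INTER_CUBIC))
manip.camera("top")
zs=dict(panel=0,end_stop=.012,low_clip=.012,module_a=.012,module_b=.012,adapter=.004,collar=.004,screwdriver_grip=.012)
for q,z in zs.items():
    for d in manip.pinpoint(q,"top")[:5]:
        p=d["pixel"]; print(q,np.round(p,1),round(d["confidence"],2),ray("top",[p[1],p[0]],z).round(4))
E
```

```text
end_stop [222.  252.1] 0.82 [0.5658 0.136  0.012 ]
low_clip [231.4 381.4] 0.49 [ 0.5412 -0.1614  0.012 ]
module_a [145.1 314.5] 0.88 [ 0.7462 -0.0095  0.012 ]
module_a [228.9 330.6] 0.83 [ 0.5481 -0.0445  0.012 ]
module_a [227.8 298.4] 0.8 [0.5513 0.0294 0.012 ]
module_a [316.6 228.6] 0.72 [0.3504 0.1892 0.012 ]
module_a [228.7 307.6] 0.61 [0.5491 0.0083 0.012 ]
module_b [145.1 314.5] 0.88 [ 0.7462 -0.0095  0.012 ]
module_b [228.9 330.6] 0.83 [ 0.5481 -0.0445  0.012 ]
module_b [227.8 298.4] 0.8 [0.5513 0.0294 0.012 ]
module_b [316.6 228.6] 0.72 [0.3504 0.1892 0.012 ]
module_b [228.7 307.6] 0.61 [0.5491 0.0083 0.012 ]
adapter [261.3 344.8] 0.52 [ 0.4737 -0.0765  0.004 ]
collar [264.4 369.6] 0.46 [ 0.4659 -0.1336  0.004 ]
screwdriver_grip [263.8 296.1] 0.69 [0.4688 0.0352 0.012 ]
```

View pics/topc.png

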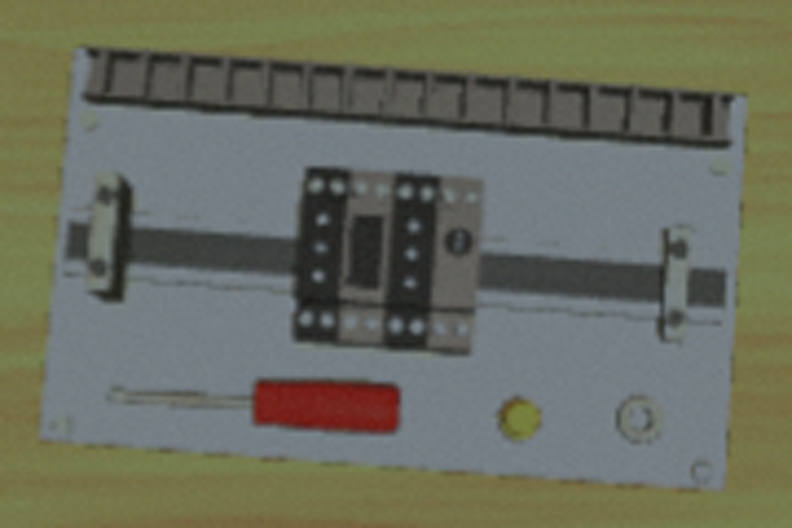

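View pics/scenec.png

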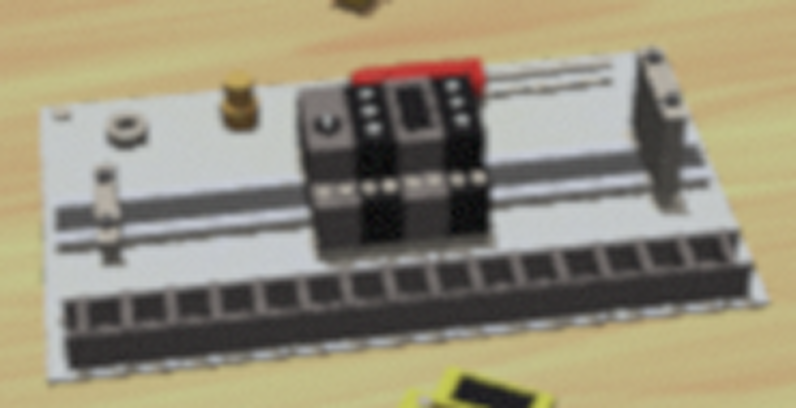

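Run:
```python
from h import *
from scipy.spatial.transform import Rotation as R
i=manip.camera_info("top")
def P(x,y,z): return ray("top",[225+(x+.5)/4.4-.5,170+(y+.5)/4.4-.5],z,i)
C=[P(80,47,.004),P(747,96,.004),P(724,490,.004),P(40,440,.004)]
for c in C: print(c.round(4))
ctr=np.mean(C,0); u=(C[0]+C[3]-C[1]-C[2])[:2]; print("sizes",np.linalg.norm(C[0]-C[1]),np.linalg.norm(C[3]-C[2]),np.linalg.norm(C[0]-C[3]),np.linalg.norm(C[1]-C[2]))
u/=np.linalg.norm(u); print("ctr",ctr,"u",u,"yaw",np.degrees(np.arctan2(-u[0],u[1])))
v=np.array([u[1],-u[0]])
def loc(p): d=p[:2]-ctr[:2]; return (d@v).round(4),(d@u).round(4)
# row end top edges (z=.042 wide step bottom half)
for n,p,z in [("d top",(345-43,215),.064),("a top right",(482,250),.064),("a low",(472,345),.042),("d low",(294,330),.042),("stop top L",(92,240),.067),("stop topR",(120,240),.067),("clip top",(666,285),.022),("clipR",(690,285),.022),("rail",(150,245),.012),("rail",(600,275),.012)]:
    print(n,loc(P(*p,z)))
for q,z in [("end_stop",.012),("low_clip",.012)]:
    pass
o=manip.get_obs();print(o["clock"]); print(R.from_quat(o["ee_rot"]).as_matrix().round(3)); print(manip.camera_info("wrist")["pose"].round(3))
```

```text
[0.6657 0.1595 0.004 ]
[ 0.6358 -0.1955  0.004 ]
[ 0.4274 -0.1779  0.004 ]
[0.4569 0.1793 0.004 ]
sizes 0.3562596141784525 0.3583769572752621 0.2097137449424645 0.20912458907989856
ctr [ 0.5464382  -0.00863965  0.004     ] u [0.08318899 0.99653379] yaw -4.77189251077629
d top (np.float64(0.0157), np.float64(0.0489))
a top right (np.float64(0.0048), np.float64(-0.0414))
a low (np.float64(-0.0411), np.float64(-0.0406))
d low (np.float64(-0.0402), np.float64(0.0496))
stop top L (np.float64(-0.0047), np.float64(0.1516))
stop topR (np.float64(-0.0037), np.float64(0.1377))
clip top (np.float64(-0.0014), np.float64(-0.1392))
clipR (np.float64(-0.0005), np.float64(-0.1516))
rail (np.float64(0.0008), np.float64(0.1299))
rail (np.float64(0.0024), np.float64(-0.1058))
0.55
[[ 0.     0.374  0.927]
 [ 0.     0.927 -0.374]
 [-1.     0.     0.   ]]
[[ 0.375  0.895  0.24   0.172]
 [ 0.927 -0.362 -0.098  0.604]
 [-0.001  0.26  -0.966  0.374]
 [ 0.     0.     0.     1.   ]]
```

>>> arm_command --moves '[[[1, 0, -0.93, 0.97, 0], [1, 0, -0.93, 0.97, 0], [1, 0, -0.93, 0.97, 0], [1, 0, -0.93, 0.97, 0], [1, 0, -0.93, 0.97, 0], [1, 0, -0.93, 0.97, 0], [1, 0, -0.93, 0.97, 0], [1, 0, -0.93, 0.97, 0], [1, 0, -0.93, 0.97, 0], [1, 0, -0.93, 0.97, 0], [1, 0, -0.93, 0.97, 0]]]' --force 40

```text
clock: 1.47
position: [0.386, 0.2409, 0.3042]
ee_rot: [0.135, 0.694, -0.135, 0.694]
ft_force: [1.2, -0.5, -0.4]
grip_width: 0.002
```

>>> arm_command --moves '[[[1, 0, -0.93, 0.97, 0], [1, 0, -0.93, 0.97, 0], [1, 0, -0.93, 0.97, 0], [1, 0, -0.93, 0.97, 0], [1, 0, -0.93, 0.97, 0], [1, 0, -0.93, 0.97, 0], [1, 0, -0.93, 0.97, 0], [1, 0, -0.93, 0.97, 0], [1, 0, -0.93, 0.97, 0], [1, 0, -0.93, 0.97, 0]]]'

```text
clock: 2.3
position: [0.5238, -0.0655, 0.3042]
ee_rot: [0.135, 0.694, -0.135, 0.694]
ft_force: [-0.1, 0.1, 0.1]
grip_width: 0.002
```

>>> arm_command --moves '[[[1, 0, 0, 0, 7], [1, 0, 0, 0, 7], [1, 0, 0, 0, 7], [1, 0, 0, 0, 7], [1, 0, 0, 0, 7], [1, 0, 0, 0, 7], [1, 0, 0, 0, 7], [1, 0, 0, 0, 7], [1, 0, 0, 0, 7], [1, 0, 0, 0, 7], [1, 0, 0, 0, 2.8], [1, 0, 0, 0, 0]]]'

```text
clock: 3.3
position: [0.5234, -0.0638, 0.304]
ee_rot: [0.521, 0.478, -0.521, 0.478]
ft_force: [-0.0, 0.4, 0.3]
grip_width: 0.002
```

```bash
cat > st.py <<'E'
from h import *
from scipy.spatial.transform import Rotation as R
ctr=np.array([.5464,-.0086]);u=np.array([.0832,.9965]);v=np.array([u[1],-u[0]])
def st():
    o=manip.get_obs(); M=R.from_quat(o["ee_rot"]).as_matrix(); d=o["position"][:2]-ctr
    print("t",round(o["clock"],2),"pos",o["position"].round(4),"across",(d@v).round(4),"along",(d@u).round(4),"grip",round(o["grip_width"],3))
    print("F",o["ft_force"].round(2),"along F",(o["ft_force"][:2]@u).round(2),"q",o["joint_pos"].round(2))
    for n,k in zip("yz",(1,2)): print("tool",n,"across",(M[:2,k]@v).round(3),"along",(M[:2,k]@u).round(3))
    print("x",M[:,0].round(3))
E
python3 - <<'E'
from st import *
st()
p=manip.camera_info("wrist");im=manip.camera("wrist");cv2.imwrite("pics/w1.png",im[:,:,::-1])
E
```

```text
t 3.3 pos [ 0.5234 -0.0638  0.304 ] across -0.0183 along -0.0569 grip 0.002
F [-0.04  0.37  0.3 ] along F 0.36 q [-0.57  0.12  0.65  1.75 -0.07  1.3   0.02]
tool y across 1.0 along -0.003
tool z across -0.003 along -1.0
x [ 0.  0. -1.]
```

View pics/w1.png

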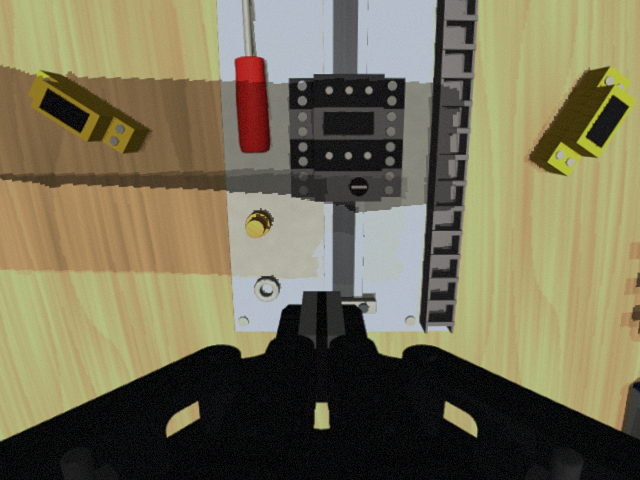

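Run:
```python
from st import *
i=manip.camera_info("wrist")
def loc(p): d=p[:2]-ctr; return (d@v).round(4),(d@u).round(4)
for n,px,z in [("rail L",(333,240),.012),("rail R",(357,240),.012),("a low face L",(300,202),.042),("a low faceR",(395,202),.042),("block bottom",(348,207),.064),("modules L",(290,95),.042),("R",(405,95),.042),("collar",(266,288),.012),("clip R",(377,295),.022),("clip R bottom",(377,311),.022),("duct edge",(437,150),.028),("adapter",(258,224),.034)]:
    print(n,loc(ray("wrist",px,z,i)))
```

```text
rail L (np.float64(-0.009), np.float64(-0.086))
rail R (np.float64(0.0125), np.float64(-0.086))
a low face L (np.float64(-0.0366), np.float64(-0.0466))
a low faceR (np.float64(0.0398), np.float64(-0.0465))
block bottom (np.float64(0.0006), np.float64(-0.0467))
modules L (np.float64(-0.0433), np.float64(0.0356))
R (np.float64(0.0441), np.float64(0.0358))
collar (np.float64(-0.0708), np.float64(-0.132))
clip R (np.float64(0.0309), np.float64(-0.1349))
clip R bottom (np.float64(0.0315), np.float64(-0.1506))
duct edge (np.float64(0.075), np.float64(-0.0058))
adapter (np.float64(-0.0724), np.float64(-0.0664))
```

>>> arm_command --moves '[[[1, 0, 0.38, 0.56, 0], [1, 0, 0.38, 0.56, 0], [1, 0.9, 0, 0, 0], [1, 0.9, 0, 0, 0], [1, 0.9, 0, 0, 0], [1, 0.9, 0, 0, 0], [1, 0.9, 0, 0, 0], [1, 0.9, 0, 0, 0], [1, 0.9, 0, 0, 0], [1, 0, 0, 0, 0], [1, 0, 0, 0, 0]]]'

```text
clock: 4.27
position: [0.5396, -0.0934, 0.1461]
ee_rot: [-0.52, -0.479, 0.521, -0.479]
ft_force: [0.5, -0.5, 1.3]
grip_width: 0.002
```

Run:
```python
from st import *
st()
im=manip.camera("wrist");cv2.imwrite("pics/w2.png",im[:,:,::-1])
im=manip.camera("scene")[190:310,210:420];cv2.imwrite("pics/s2.png",cv2.resize(im[:,:,::-1],None,fx=3.8,fy=3.8,interpolation=cv2.INTER_CUBIC))
```

```text
t 4.27 pos [ 0.5396 -0.0934  0.1461] across 0.0002 along -0.0851 grip 0.002
F [ 0.53 -0.53  1.35] along F -0.49 q [-0.45  0.36  0.64  1.87 -0.25  1.    0.21]
tool y across 1.0 along 0.001
tool z across 0.001 along -1.0
x [-0.002 -0.    -1.   ]
```

View pics/w2.png

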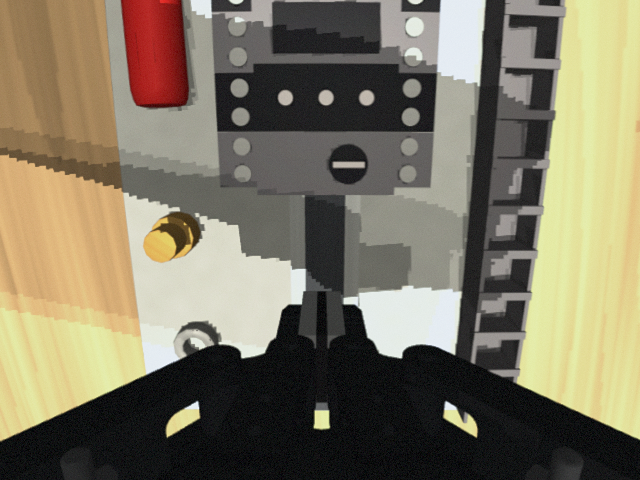

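View pics/s2.png

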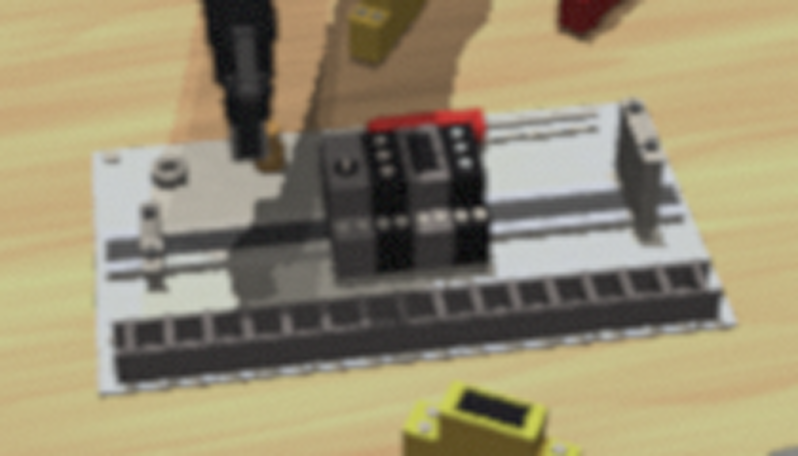

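>>> arm_command --moves '[[[1, 0.7, 0, 0, 0], [1, 0.7, 0, 0, 0], [1, 0.6, 0, 0, 0], [1, 0, 0, 0, 0], [1, 0, 0, 0, 0]]]'

```text
clock: 4.78
position: [0.5404, -0.0934, 0.0974]
ee_rot: [0.521, 0.479, -0.52, 0.479]
ft_force: [-0.4, -1.3, -0.0]
grip_width: 0.002
```

Run:
```python
from st import *
st()
im=manip.camera("wrist");cv2.imwrite("pics/w3.png",im[:,:,::-1])
im=manip.camera("scene")[190:310,210:420];cv2.imwrite("pics/s3.png",cv2.resize(im[:,:,::-1],None,fx=3.8,fy=3.8,interpolation=cv2.INTER_CUBIC))
```

```text
t 4.78 pos [ 0.5404 -0.0934  0.0974] across 0.0011 along -0.085 grip 0.002
F [-0.39 -1.29 -0.03] along F -1.32 q [-0.42  0.43  0.6   1.9  -0.31  0.9   0.25]
tool y across 1.0 along 0.0
tool z across 0.0 along -1.0
x [ 0.001  0.    -1.   ]
```

View pics/w3.png

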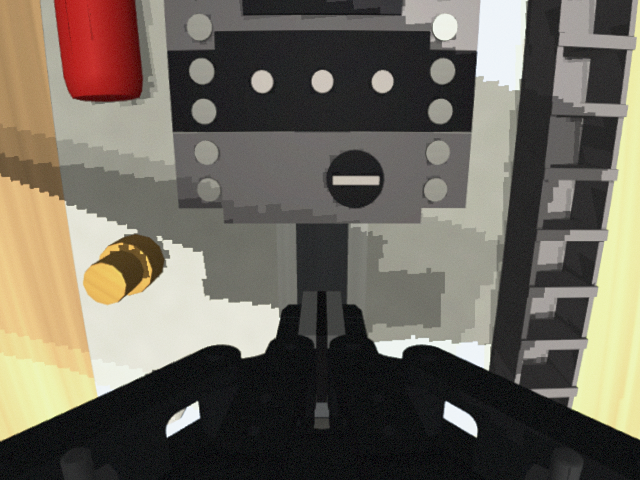

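View pics/s3.png

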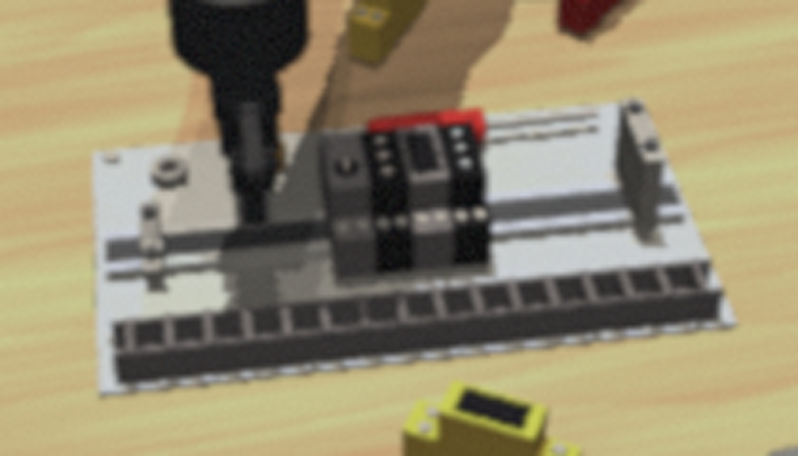

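>>> arm_command --moves '[[[1, 0.16, 0, -0.2, 0], [1, 0, 0, -0.25, 0], [1, 0, 0, -0.2, 0], [1, 0, 0, -0.1, 0], [1, 0, 0, -0.1, 0], [1, 0, 0, -0.1, 0], [1, 0, 0, -0.1, 0], [1, 0, 0, -0.1, 0], [1, 0, 0, -0.1, 0], [1, 0, 0, -0.1, 0], [1, 0, 0, -0.05, 0], [1, 0, 0, 0, 0]]]'

```text
clock: 5.88
position: [0.5429, -0.0584, 0.0924]
ee_rot: [-0.52, -0.479, 0.52, -0.479]
ft_force: [0.3, -0.6, 0.6]
grip_width: 0.001
```

Run:
```python
from st import *
st()
im=manip.camera("wrist");cv2.imwrite("pics/w4.png",im[:,:,::-1])
im=manip.camera("scene")[190:310,210:420];cv2.imwrite("pics/s4.png",cv2.resize(im[:,:,::-1],None,fx=3.8,fy=3.8,interpolation=cv2.INTER_CUBIC))
```

```text
t 5.88 pos [ 0.5429 -0.0584  0.0924] across 0.0007 along -0.0499 grip 0.001
F [ 0.32 -0.6   0.59] along F -0.57 q [-0.47  0.43  0.59  1.91 -0.31  0.89  0.19]
tool y across 1.0 along -0.0
tool z across -0.0 along -1.0
x [ 0. -0. -1.]
```

View pics/w4.png

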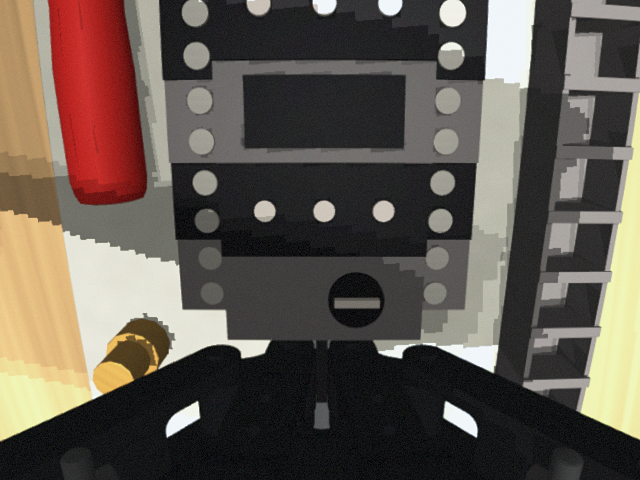

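View pics/s4.png

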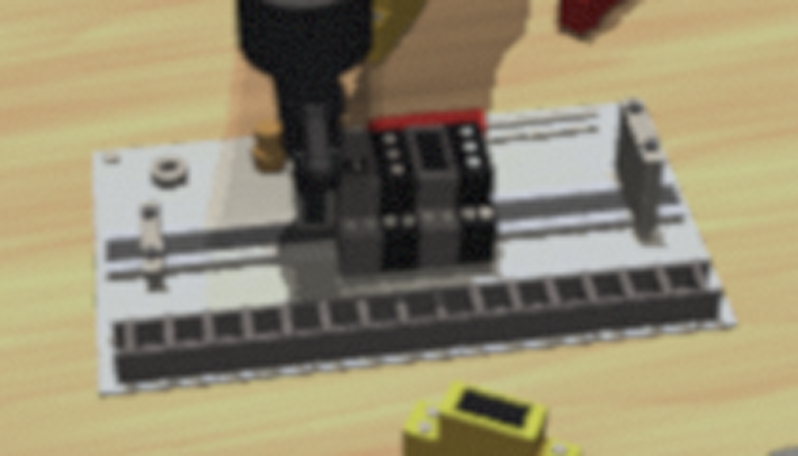

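>>> arm_command --moves '[[[1, 0, 0, -0.05, 0], [1, 0, 0, -0.1, 0], [1, 0, 0, -0.1, 0], [1, 0, 0, -0.1, 0], [1, 0, 0, -0.1, 0], [1, 0, 0, -0.1, 0], [1, 0, 0, -0.1, 0], [1, 0, 0, -0.1, 0], [1, 0, 0, -0.1, 0], [1, 0, 0, -0.1, 0], [1, 0, 0, -0.1, 0], [1, 0, 0, -0.05, 0]]]'

```text
clock: 6.98
position: [0.5453, -0.0306, 0.0924]
ee_rot: [0.52, 0.479, -0.52, 0.479]
ft_force: [-0.3, -3.2, 1.2]
grip_width: -0.002
```

Run:
```python
from st import *
st()
im=manip.camera("wrist");cv2.imwrite("pics/w5.png",im[:,:,::-1])
im=manip.camera("scene")[190:310,210:420];cv2.imwrite("pics/s5.png",cv2.resize(im[:,:,::-1],None,fx=3.8,fy=3.8,interpolation=cv2.INTER_CUBIC))
```

```text
t 6.98 pos [ 0.5453 -0.0306  0.0924] across 0.0007 along -0.022 grip -0.002
F [-0.33 -3.19  1.22] along F -3.2 q [-0.52  0.43  0.58  1.91 -0.3   0.89  0.13]
tool y across 1.0 along 0.0
tool z across 0.0 along -1.0
x [ 0.  0. -1.]
```

View pics/w5.png

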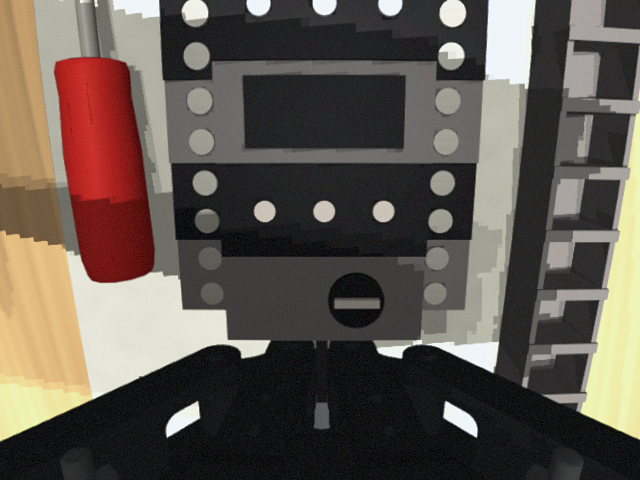

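View pics/s5.png

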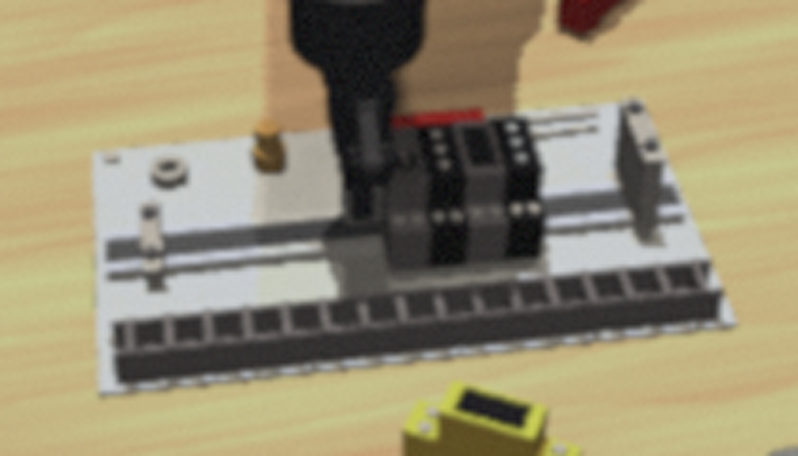

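>>> arm_command --moves '[[[1, 0, 0, -0.1, 0], [1, 0, 0, -0.15, 0], [1, 0, 0, -0.15, 0], [1, 0, 0, -0.15, 0], [1, 0, 0, -0.15, 0], [1, 0, 0, -0.15, 0], [1, 0, 0, -0.15, 0], [1, 0, 0, -0.15, 0], [1, 0, 0, -0.15, 0], [1, 0, 0, -0.1, 0], [1, 0, 0, -0.1, 0], [1, 0, 0, -0.05, 0]]]'

```text
clock: 8.08
position: [0.5485, 0.0079, 0.0924]
ee_rot: [0.52, 0.479, -0.52, 0.479]
ft_force: [-0.5, -2.3, 1.5]
grip_width: 0.002
```

>>> arm_command --moves '[[[1, 0, 0, -0.05, 0], [1, 0, 0, -0.1, 0], [1, 0, 0, -0.1, 0], [1, 0, 0, -0.1, 0], [1, 0, 0, -0.1, 0], [1, 0, 0, -0.05, 0], [1, 0, 0, -0.05, 0], [1, 0, 0, 0, 0]]]'

```text
clock: 8.75
position: [0.5496, 0.0216, 0.0924]
ee_rot: [0.52, 0.479, -0.52, 0.479]
ft_force: [-0.9, -0.6, -0.2]
grip_width: 0.002
```

Run:
```python
from st import *
st()
im=manip.camera("wrist");cv2.imwrite("pics/w6.png",im[:,:,::-1])
im=manip.camera("scene")[190:310,210:420];cv2.imwrite("pics/s6.png",cv2.resize(im[:,:,::-1],None,fx=3.8,fy=3.8,interpolation=cv2.INTER_CUBIC))
```

```text
t 8.75 pos [0.5496 0.0216 0.0924] across 0.0007 along 0.0304 grip 0.002
F [-0.94 -0.58 -0.19] along F -0.66 q [-0.6   0.44  0.57  1.9  -0.3   0.89  0.03]
tool y across 1.0 along 0.0
tool z across 0.0 along -1.0
x [ 0.  0. -1.]
```

View pics/w6.png

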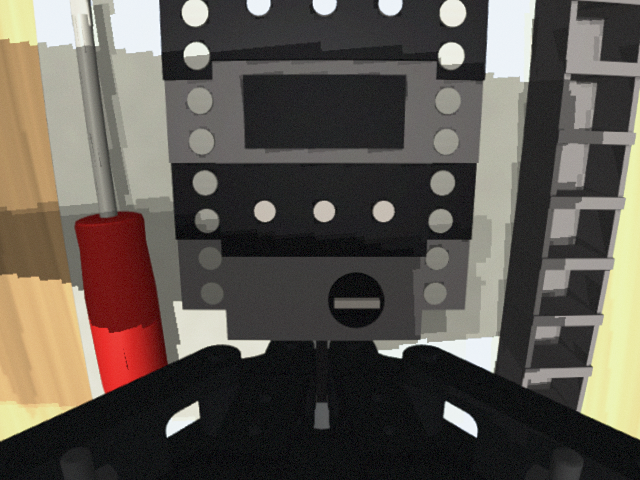

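View pics/s6.png

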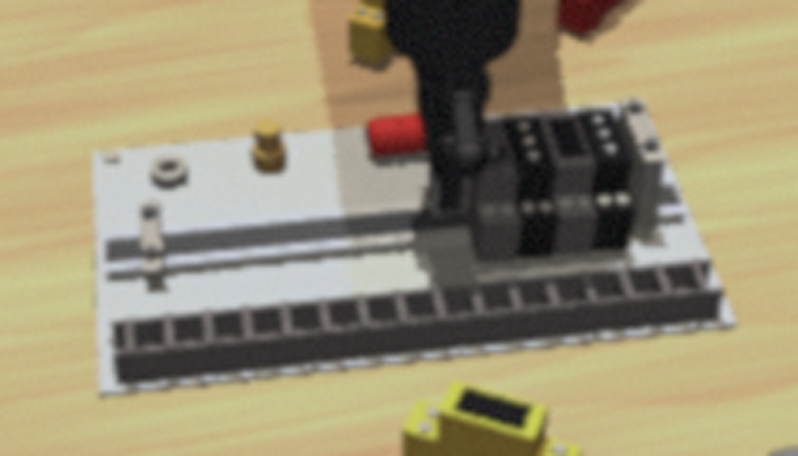

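>>> arm_command --moves '[[[1, 0, 0, -0.05, 0], [1, 0, 0, -0.05, 0], [1, 0, 0, -0.05, 0], [1, 0, 0, 0, 0]]]'

```text
clock: 9.18
position: [0.5499, 0.0252, 0.0924]
ee_rot: [0.52, 0.479, -0.52, 0.479]
ft_force: [-0.8, -1.8, 1.2]
grip_width: 0.003
```

>>> arm_command --moves '[[[1, 0, 0, -0.04, 0], [1, 0, 0, -0.04, 0], [1, 0, 0, 0, 0]]]'

```text
clock: 9.43
position: [0.5501, 0.0272, 0.0924]
ee_rot: [0.52, 0.479, -0.52, 0.479]
ft_force: [-0.7, -2.1, 0.5]
grip_width: 0.003
```

Run:
```python
from st import *
st()
```

```text
t 9.43 pos [0.5501 0.0272 0.0924] across 0.0007 along 0.036 grip 0.003
F [-0.74 -2.09  0.45] along F -2.15 q [-0.61  0.44  0.57  1.89 -0.3   0.89  0.02]
tool y across 1.0 along -0.0
tool z across -0.0 along -1.0
x [ 0.  0. -1.]
```

>>> arm_command --moves '[[[1, 0, 0, -0.04, 0], [1, 0, 0, -0.04, 0], [1, 0, 0, 0, 0]]]'

```text
clock: 9.68
position: [0.5501, 0.0276, 0.0924]
ee_rot: [-0.52, -0.478, 0.521, -0.479]
ft_force: [-0.0, -7.7, 1.9]
grip_width: -0.001
```

>>> arm_command --moves '[[[1, 0, 0, -0.04, 0], [1, 0, 0, 0, 0]]]'

```text
clock: 9.85
position: [0.5501, 0.0277, 0.0924]
ee_rot: [-0.52, -0.478, 0.522, -0.479]
ft_force: [-1.1, -10.5, 1.8]
grip_width: 0.001
```

Run:
```python
from st import *
st()
im=manip.camera("scene")[190:310,210:420];cv2.imwrite("pics/s7.png",cv2.resize(im[:,:,::-1],None,fx=3.8,fy=3.8,interpolation=cv2.INTER_CUBIC))
```

```text
t 9.85 pos [0.5501 0.0277 0.0924] across 0.0007 along 0.0365 grip 0.001
F [ -1.08 -10.45   1.78] along F -10.5 q [-0.61  0.44  0.57  1.89 -0.29  0.89  0.02]
tool y across 1.0 along -0.002
tool z across -0.002 along -1.0
x [-0.    -0.002 -1.   ]
```

View pics/s7.png

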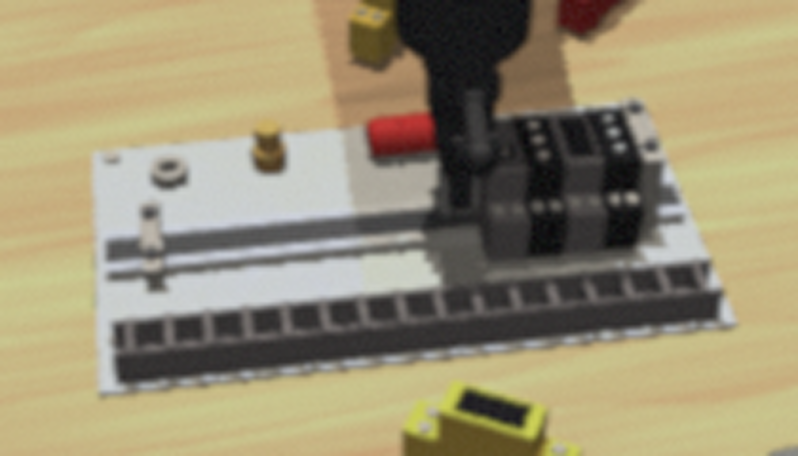

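>>> arm_command --moves '[[[1, 0, 0, 0.1, 0], [1, 0, 0, 0.1, 0], [1, 0, 0, 0.4, 0], [1, 0, 0, 0.6, 0], [1, 0, 0, 0.3, 0], [1, -0.8, 0, 0, 0], [1, -0.9, 0, 0, 0], [1, -0.9, 0, 0.2, 0], [1, -0.9, 0, 0.5, 0], [1, -0.9, 0, 0.5, 0], [1, -0.9, 0, 0.5, 0], [1, 0, 0, 0, 0]]]'

```text
clock: 10.9
position: [0.5449, -0.0531, 0.2293]
ee_rot: [0.523, 0.476, -0.52, 0.479]
ft_force: [0.6, -0.7, 0.7]
grip_width: -0.002
```

>>> arm_command --moves '[[[1, -0.8, 0, 0.5, 0], [1, -0.9, 0, 0.5, 0], [1, -0.9, 0, 0.5, 0], [1, 0, 0, 0, 0], [1, 0, 0, 0, 0]]]'

```text
clock: 11.32
position: [0.5408, -0.0878, 0.2906]
ee_rot: [0.521, 0.478, -0.52, 0.479]
ft_force: [-0.4, 0.6, 0.7]
grip_width: -0.003
```

Run:
```python
from st import *
st()
im=manip.camera("wrist");cv2.imwrite("pics/w8.png",im[:,:,::-1])
im=manip.camera("scene")[190:310,210:420];cv2.imwrite("pics/s8.png",cv2.resize(im[:,:,::-1],None,fx=3.8,fy=3.8,interpolation=cv2.INTER_CUBIC))
```

```text
t 11.32 pos [ 0.5408 -0.0878  0.2906] across 0.001 along -0.0794 grip -0.003
F [-0.43  0.63  0.67] along F 0.6 q [-0.54  0.19  0.7   1.72 -0.13  1.28  0.11]
tool y across 1.0 along -0.002
tool z across -0.002 along -1.0
x [ 0.002  0.001 -1.   ]
```

View pics/w8.png

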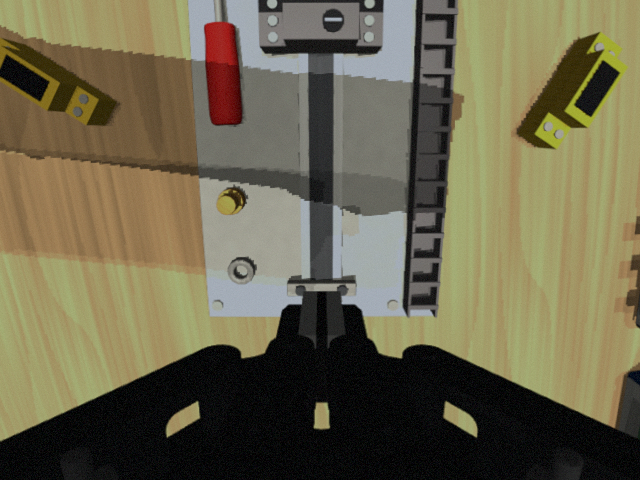

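View pics/s8.png

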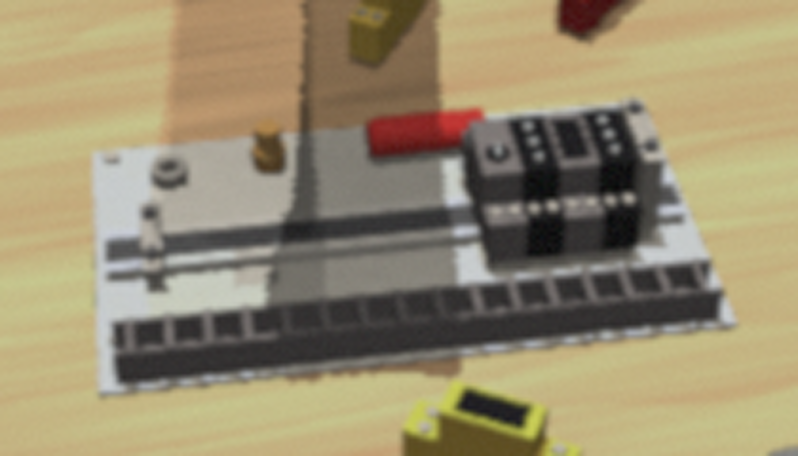

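>>> arm_command --moves '[[[1, 0, 0, -0.8, 0], [1, 0, 0, -0.9, 0], [1, 0, 0, -0.9, 0], [1, 0, 0, -0.6, 0], [1, 0, 0, 0, 0], [1, 0, 0, 0, 0]]]'

```text
clock: 11.92
position: [0.5468, -0.006, 0.2887]
ee_rot: [-0.519, -0.48, 0.52, -0.479]
ft_force: [0.0, 0.6, -0.3]
grip_width: 0.0
```

Run:
```python
from st import *
i=manip.camera_info("wrist");im=manip.camera("wrist")[:,:,::-1];cv2.imwrite("pics/w9full.png",im)
cv2.imwrite("pics/w9.png",cv2.resize(im[40:260,200:460],None,fx=2.7,fy=2.7,interpolation=cv2.INTER_CUBIC)); st()
```

```text
t 11.97 pos [ 0.5468 -0.0074  0.289 ] across 0.0003 along 0.0013 grip -0.003
F [ 0.08 -0.55  0.3 ] along F -0.54 q [-0.64  0.18  0.65  1.72 -0.12  1.28 -0.05]
tool y across 1.0 along 0.0
tool z across 0.0 along -1.0
x [-0.001 -0.001 -1.   ]
```

View pics/w9.png

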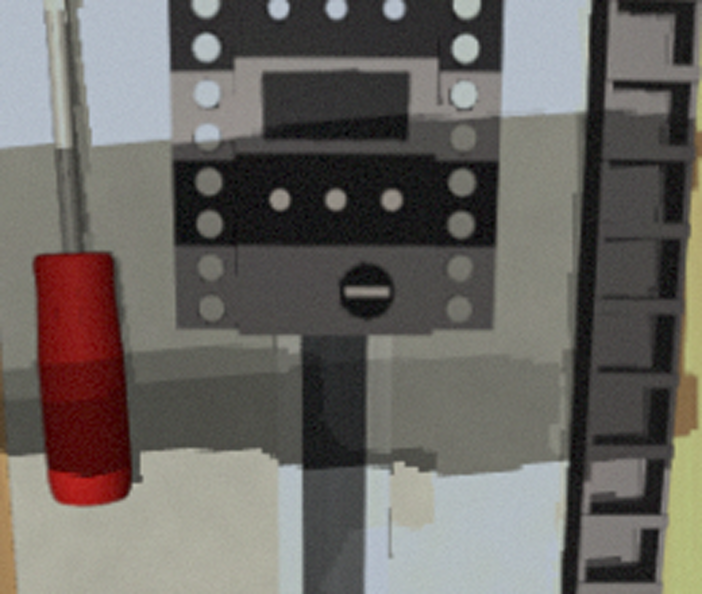

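Run:
```python
import cv2
im=cv2.imread("pics/w9full.png"); cv2.imwrite("pics/w10.png",cv2.resize(im[0:110,230:420],None,fx=4.2,fy=4.2,interpolation=cv2.INTER_CUBIC))
```

```text
(no output)
```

View pics/w10.png

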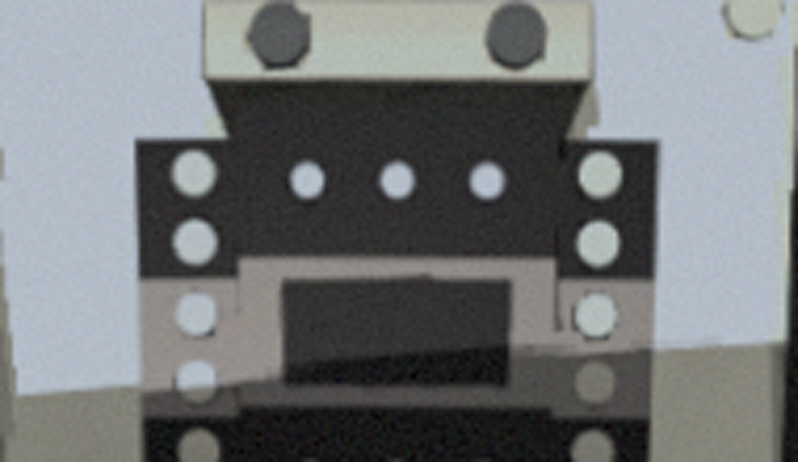

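Run:
```python
from st import *
i=manip.camera_info("wrist")
def A(cx,cy,z):
    p=ray("wrist",[230+(cx+.5)/4.2-.5,(cy+.5)/4.2-.5],z,i); d=p[:2]-ctr; return (d@v).round(4),(d@u).round(4)
print("stop top edge",A(205,78,.067),A(590,80,.067))
print("d low edge",A(140,141,.042),A(655,141,.042))
print("c/d",A(145,277,.042))
def B(cx,cy,z):
    p=ray("wrist",[200+(cx+.5)/2.7-.5,40+(cy+.5)/2.7-.5],z,i); d=p[:2]-ctr; return (d@v).round(4),(d@u).round(4)
print("a low edge",B(178,328,.042),B(492,328,.042),"block",B(340,334,.064))
im=manip.camera("top"); c=im[170:290,225:405,::-1]; cv2.imwrite("pics/topend.png",cv2.resize(c,None,fx=4.4,fy=4.4,interpolation=cv2.INTER_CUBIC))
```

```text
stop top edge (np.float64(-0.0288), np.float64(0.1383)) (np.float64(0.0303), np.float64(0.138))
d low edge (np.float64(-0.0423), np.float64(0.1345)) (np.float64(0.0441), np.float64(0.1345))
c/d (np.float64(-0.0421), np.float64(0.1127))
a low edge (np.float64(-0.043), np.float64(0.0449)) (np.float64(0.0442), np.float64(0.0449)) block (np.float64(0.0018), np.float64(0.0448))
```

View pics/topend.png

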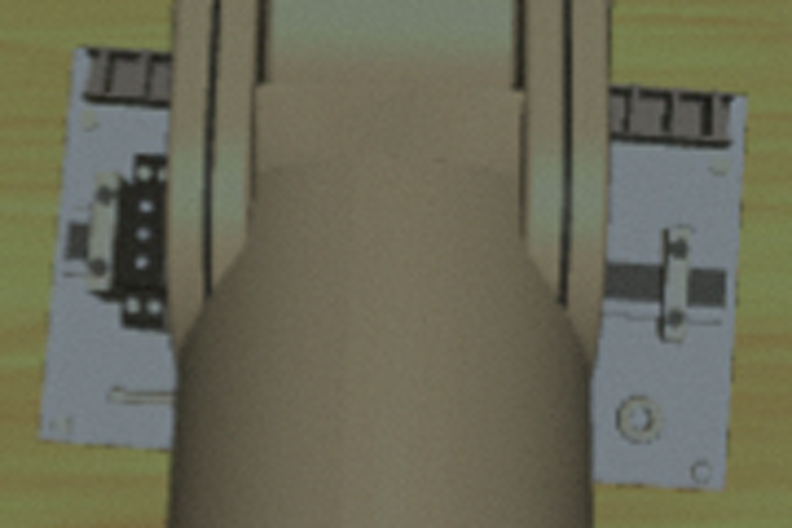

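Run:
```python
from st import *
i=manip.camera_info("wrist"); print(i["pose"].round(3), i["dist_coeffs"])
def W(a,l,z): p=ctr+a*v+l*u; return [p[0],p[1],z]
for a,l,z in [(-.0288,.1383,.067),(-.0288,.1383,.042),(-.0288,.1383,.012),(.0303,.138,.067),(.0303,.138,.042)]:
    q=proj("wrist",W(a,l,z),i)[0]; print(z,(q-[230,0])*4.2)
# scene views: compare stop-face vs d with the scene camera
s=cv2.imread("pics/s8.png"); cv2.imwrite("pics/s8c.png",cv2.resize(s[80:290,440:740],None,fx=2.6,fy=2.6,interpolation=cv2.INTER_CUBIC))
t=cv2.imread("pics/topend.png"); cv2.imwrite("pics/t8c.png",cv2.resize(t[130:350,40:240],None,fx=2.7,fy=2.7))
def L(p): d=p[:2]-ctr; return (d@v).round(4),(d@u).round(4)
ti=manip.camera_info("top")
def T(x,y,z): return L(ray("top",[225+(x+.5)/4.4-.5,170+(y+.5)/4.4-.5],z,ti))
print("top: stop top edge",T(122,190,.067),T(112,285,.067),"d low edge",T(134,165,.042),T(122,315,.042))
```

```text
[[ 0.996 -0.082 -0.023  0.551]
 [-0.085 -0.962 -0.26   0.057]
 [-0.001  0.261 -0.965  0.359]
 [ 0.     0.     0.     1.   ]] [-0.06917811  0.          0.          0.          0.        ]
0.067 [201.05861311  72.19107655]
0.042 [216.23013319 111.23461862]
0.012 [231.45701012 150.468183  ]
0.067 [585.60145257  73.53232082]
0.042 [569.1977268  112.45634429]
top: stop top edge (np.float64(0.0213), np.float64(0.1388)) (np.float64(-0.0263), np.float64(0.1397)) d low edge (np.float64(0.0379), np.float64(0.1376)) (np.float64(-0.039), np.float64(0.137))
```

View pics/s8c.png

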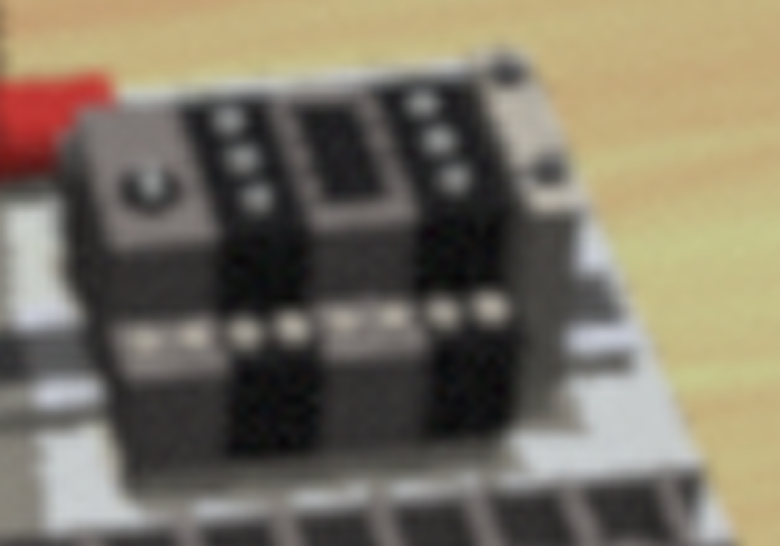

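View pics/t8c.png

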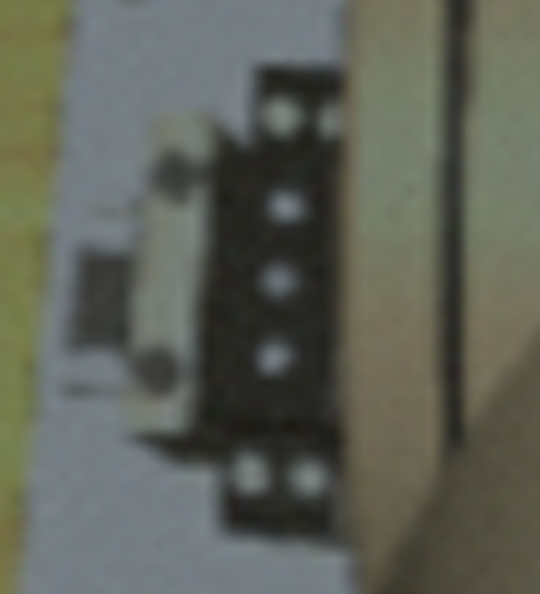

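Run:
```python
from h import *
im=cv2.imread("pics/w9full.png").astype(float)
c=im[5:75,255:395]; c=255*np.clip(c/255,0,1)**0.45
cv2.imwrite("pics/w11.png",cv2.resize(np.clip(c,0,255).astype(np.uint8),None,fx=5.7,fy=5.7,interpolation=cv2.INTER_CUBIC))
a=cv2.cvtColor(cv2.imread("pics/s7.png"),6);b=cv2.cvtColor(cv2.imread("pics/s8.png"),6)
t=a[105:260,560:660]; r=cv2.matchTemplate(b[95:275,545:680],t,cv2.TM_CCOEFF_NORMED); print(cv2.minMaxLoc(r))
```

```text
(0.2764572203159332, 0.9232015609741211, (0, 25), (13, 11))
```

View pics/w11.png

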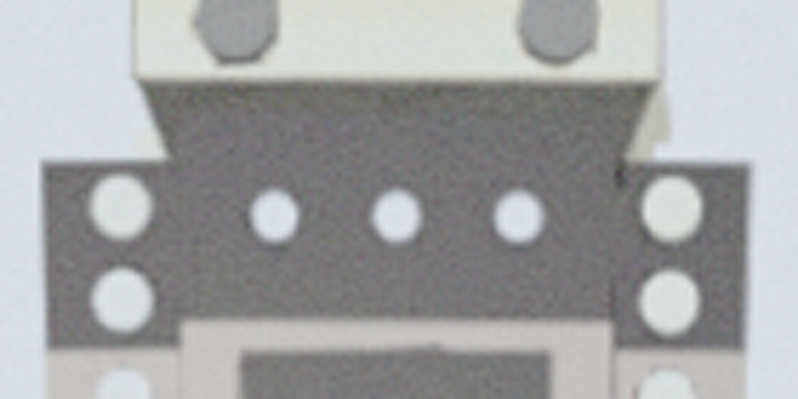

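>>> arm_command --moves '[[[1, 0.8, 0, 0, 0], [1, 0.9, 0, 0, 0], [1, 0.9, 0, 0, 0], [1, 0.9, 0, 0, 0], [1, 0.9, 0, 0, 0], [1, 0.9, 0, 0, 0], [1, 0.9, 0, 0, 0], [1, 0.9, 0, 0, 0], [1, 0.5, 0, 0, 0], [1, 0.2, 0, 0, 0], [1, 0, 0, 0, 0], [1, 0, 0, 0, 0]]]'

```text
clock: 13.02
position: [0.5477, -0.0078, 0.0957]
ee_rot: [0.521, 0.478, -0.52, 0.479]
ft_force: [-0.4, -0.4, -0.1]
grip_width: 0.003
```

Run:
```python
from st import *
st()
```

```text
t 13.02 pos [ 0.5477 -0.0078  0.0957] across 0.0012 along 0.0009 grip 0.003
F [-0.36 -0.45 -0.13] along F -0.47 q [-0.56  0.43  0.58  1.9  -0.29  0.9   0.08]
tool y across 1.0 along -0.001
tool z across -0.001 along -1.0
x [ 0.001 -0.    -1.   ]
```

Advance to 0.032 along, then creep.

>>> arm_command --moves '[[[1, 0.12, 0, -0.3, 0], [1, 0, 0, -0.3, 0], [1, 0, 0, -0.3, 0], [1, 0, 0, -0.1, 0], [1, 0, 0, -0.1, 0], [1, 0, 0, -0.08, 0], [1, 0, 0, -0.04, 0], [1, 0, 0, 0, 0]]]'

```text
clock: 13.68
position: [0.5497, 0.0231, 0.0919]
ee_rot: [0.52, 0.479, -0.52, 0.479]
ft_force: [0.5, 0.4, -0.3]
grip_width: 0.002
```

>>> arm_command --moves '[[[1, 0, 0, -0.04, 0], [1, 0, 0, -0.04, 0], [1, 0, 0, 0, 0]]]'

```text
clock: 13.93
position: [0.5499, 0.0248, 0.0919]
ee_rot: [-0.52, -0.479, 0.521, -0.479]
ft_force: [-0.4, -0.0, -0.3]
grip_width: 0.003
```

>>> arm_command --moves '[[[1, 0, 0, -0.04, 0], [1, 0, 0, -0.04, 0], [1, 0, 0, 0, 0]]]'

```text
clock: 14.18
position: [0.5501, 0.027, 0.0919]
ee_rot: [0.52, 0.479, -0.52, 0.479]
ft_force: [-0.8, -1.3, 0.7]
grip_width: 0.002
```

Run:
```python
from st import *
st()
im=manip.camera("wrist");cv2.imwrite("pics/w12.png",im[:,:,::-1])
im=manip.camera("scene")[:,:,::-1];cv2.imwrite("pics/s12f.png",im)
cv2.imwrite("pics/s12.png",cv2.resize(im[210:270,320:410],None,fx=8,fy=8,interpolation=cv2.INTER_CUBIC))
t=manip.camera("top")[:,:,::-1];cv2.imwrite("pics/t12.png",cv2.resize(t[195:255,225:305],None,fx=8,fy=8,interpolation=cv2.INTER_CUBIC))
```

```text
t 14.18 pos [0.5501 0.027  0.0919] across 0.0008 along 0.0358 grip 0.002
F [-0.84 -1.28  0.68] along F -1.35 q [-0.61  0.44  0.57  1.89 -0.3   0.89  0.02]
tool y across 1.0 along -0.0
tool z across -0.0 along -1.0
x [ 0.  0. -1.]
```

View pics/s12.png

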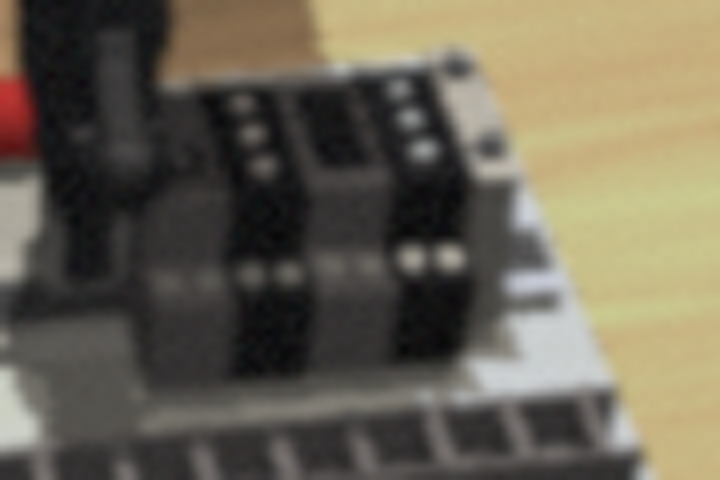

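View pics/t12.png

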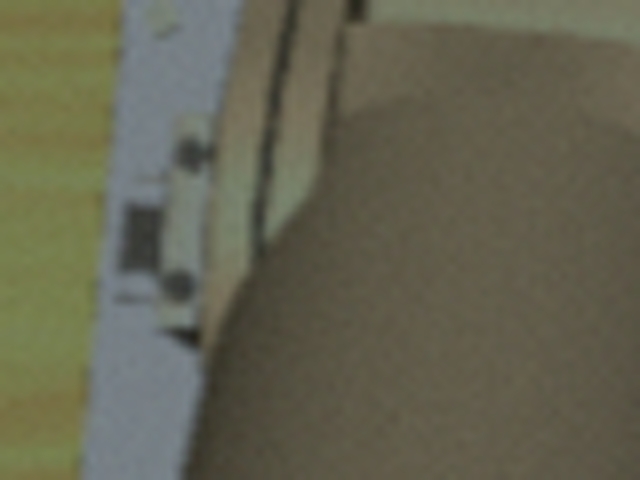

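View pics/w12.png

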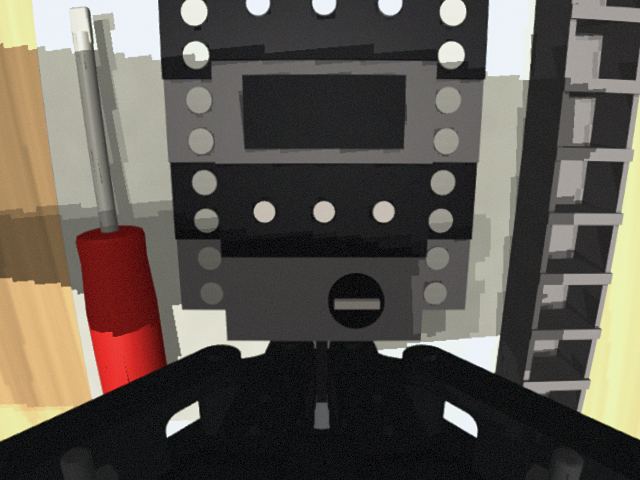

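>>> arm_command --moves '[[[1, 0, 0, -0.04, 0], [1, 0, 0, -0.04, 0], [1, 0, 0, -0.04, 0], [1, 0, 0, 0, 0]]]'

```text
clock: 14.67
position: [0.5502, 0.0277, 0.0919]
ee_rot: [-0.52, -0.478, 0.522, -0.479]
ft_force: [-0.9, -8.7, 2.6]
grip_width: 0.005
```

>>> arm_command --moves '[[[1, 0, 0, -0.04, 0], [1, 0, 0, -0.04, 0], [1, 0, 0, 0, 0]]]'

```text
clock: 14.92
position: [0.5502, 0.0279, 0.092]
ee_rot: [-0.52, -0.477, 0.522, -0.479]
ft_force: [-2.6, -15.4, 3.0]
grip_width: -0.003
```

>>> arm_command --moves '[[[1, 0, 0, -0.03, 0], [1, 0, 0, -0.03, 0], [1, 0, 0, 0, 0]]]'

```text
clock: 15.17
position: [0.5502, 0.028, 0.092]
ee_rot: [-0.52, -0.476, 0.523, -0.479]
ft_force: [-3.4, -19.4, 4.6]
grip_width: 0.004
```

Run:
```python
from st import *
st()
im=manip.camera("wrist");cv2.imwrite("pics/w13.png",im[:,:,::-1])
im=manip.camera("scene")[:,:,::-1];cv2.imwrite("pics/s13f.png",im)
cv2.imwrite("pics/s13.png",cv2.resize(im[210:270,320:410],None,fx=8,fy=8,interpolation=cv2.INTER_CUBIC))
```

```text
t 15.17 pos [0.5502 0.028  0.092 ] across 0.0008 along 0.0368 grip 0.004
F [ -3.36 -19.36   4.62] along F -19.57 q [-0.61  0.44  0.57  1.89 -0.29  0.89  0.01]
tool y across 1.0 along -0.005
tool z across -0.005 along -1.0
x [-0.001 -0.006 -1.   ]
```

View pics/s13.png

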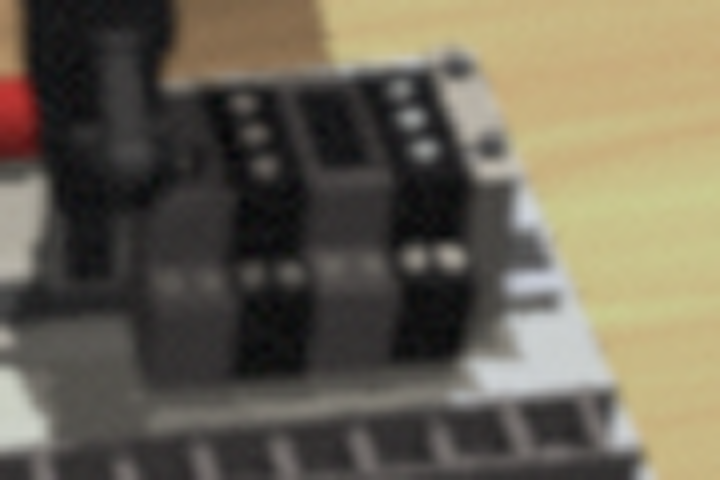

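View pics/w13.png

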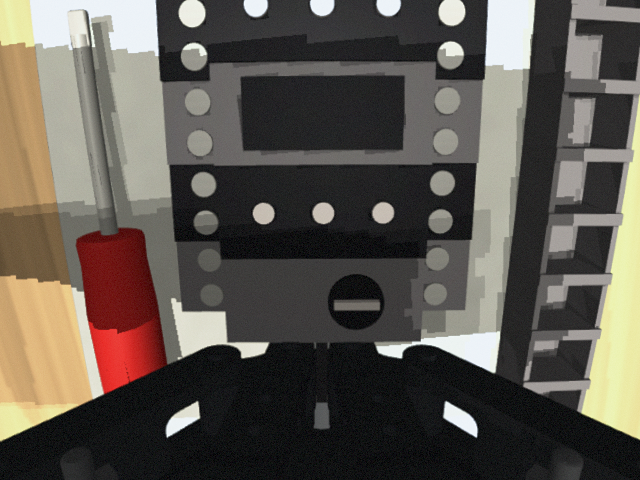

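>>> arm_command --moves '[[[1, 0, 0, 0.05, 0], [1, 0, 0, 0.05, 0], [1, 0, 0, 0.05, 0], [1, 0, 0, 0.05, 0], [1, 0, 0, 0.1, 0], [1, 0, 0, 0.3, 0], [1, 0, 0, 0.4, 0], [1, 0, 0, 0.3, 0], [1, -0.7, 0, 0, 0], [1, -0.9, 0, 0, 0], [1, -0.9, 0, 0, 0], [1, -0.9, 0, 0, 0]]]'

```text
clock: 16.27
position: [0.5476, 0.0001, 0.1778]
ee_rot: [-0.521, -0.479, 0.521, -0.478]
ft_force: [1.3, -1.1, 0.3]
grip_width: 0.001
```

>>> arm_command --moves '[[[1, -0.9, 0, 0, 0], [1, -0.9, 0, -0.5, 0], [1, -0.9, 0, -0.9, 0], [1, 0, 0, -0.9, 0], [1, 0, 0, -0.9, 0], [1, 0, 0, 0, 0], [1, 0, 0, 0, 0]]]'

```text
clock: 16.85
position: [0.5545, 0.0814, 0.2442]
ee_rot: [-0.52, -0.479, 0.52, -0.479]
ft_force: [0.8, -1.3, -0.4]
grip_width: -0.003
```

Run:
```python
from st import *
st()
print(manip.camera_info("wrist")["pose"].round(4).tolist(),manip.camera_info("wrist")["vfov"])
im=manip.camera("wrist");cv2.imwrite("pics/w14.png",im[:,:,::-1])
```

```text
t 16.85 pos [0.5545 0.0814 0.2442] across 0.0005 along 0.0904 grip -0.003
F [ 0.81 -1.34 -0.39] along F -1.27 q [-0.74  0.25  0.6   1.74 -0.15  1.19 -0.18]
tool y across 1.0 along 0.002
tool z across 0.002 along -1.0
x [-0.  0. -1.]
[[0.9966, -0.0795, -0.0221, 0.5587], [-0.0825, -0.9622, -0.2595, 0.1467], [-0.0006, 0.2605, -0.9655, 0.3145], [0.0, 0.0, 0.0, 1.0]] 59.79944082548655
```

View pics/w14.png

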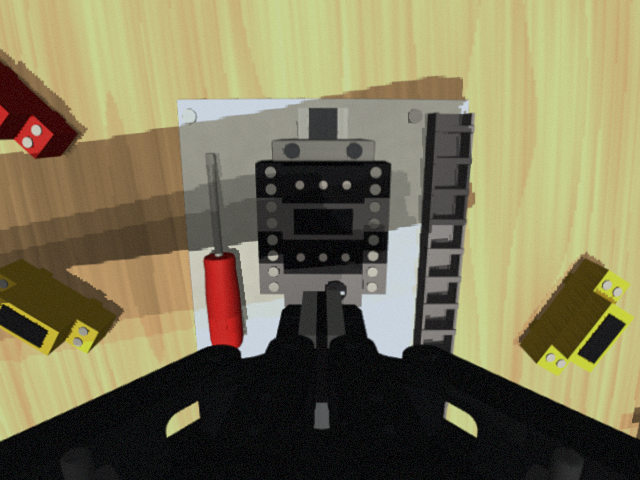

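Run:
```python
from st import *
im=cv2.imread("pics/w14.png").astype(float)
c=im[130:205,245:400]; c=255*(c/255)**0.5
cv2.imwrite("pics/w15.png",cv2.resize(c.astype(np.uint8),None,fx=5.1,fy=5.1,interpolation=cv2.INTER_CUBIC))
```

```text
(no output)
```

View pics/w15.png

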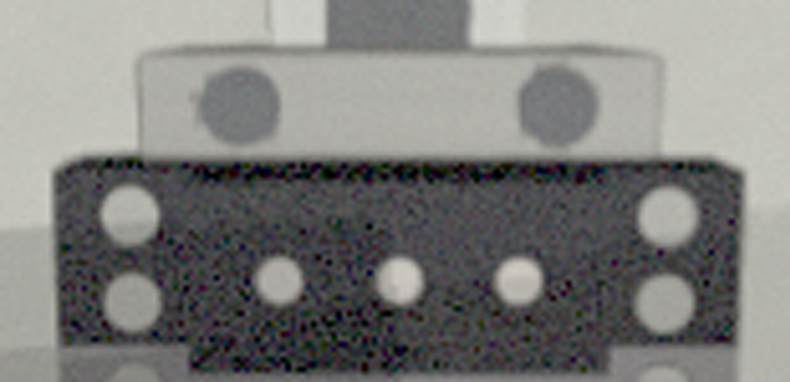

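Run:
```python
from st import *
im=manip.camera("scene")[:,:,::-1];cv2.imwrite("pics/s16f.png",im)
st()
g=lambda f:cv2.cvtColor(cv2.imread(f),6).astype(np.float32)
A=g("pics/s12f.png");B=g("pics/s13f.png");C=g("pics/s16f.png")
def sh(X,Y,r):
    y0,y1,x0,x1=r; t=X[y0:y1,x0:x1]; Wm=np.eye(2,3,dtype=np.float32)
    cc,Wm=cv2.findTransformECC(t,Y[y0:y1,x0:x1],Wm,cv2.MOTION_TRANSLATION,(3,200,1e-6),None,3); return Wm[:,2].round(2),round(cc,3)
rd=(218,256,366,378); rs=(214,250,376,388); rdots=(217,246,364,379)
for n,r in [("d",rdots),("stop+bg",(213,262,380,408)),("bc",(218,258,352,366))]:
    print(n,"12->13",sh(A,B,r),"13->16",sh(B,C,r),"12->16",sh(A,C,r))
c=C[205:270,320:410]; cv2.imwrite("pics/s16.png",cv2.resize(im[205:270,320:410],None,fx=8,fy=8,interpolation=cv2.INTER_CUBIC))
```

```text
t 16.95 pos [0.5545 0.0794 0.2443] across 0.0008 along 0.0883 grip -0.001
F [-0.05 -0.45 -0.6 ] along F -0.45 q [-0.74  0.25  0.6   1.74 -0.15  1.19 -0.18]
tool y across 1.0 along -0.002
tool z across -0.002 along -1.0
x [-0. -0. -1.]
d 12->13 (array([0.09, 0.02], dtype=float32), 0.993) 13->16 (array([-0.4 ,  0.11], dtype=float32), 0.918) 12->16 (array([-0.36,  0.12], dtype=float32), 0.923)
stop+bg 12->13 (array([0.  , 0.01], dtype=float32), 1.0) 13->16 (array([0.99, 0.97], dtype=float32), 0.68) 12->16 (array([1.  , 0.98], dtype=float32), 0.679)
bc 12->13 (array([0.18, 0.01], dtype=float32), 0.989) 13->16 (array([-1.45, -0.04], dtype=float32), 0.934) 12->16 (array([-1.23,  0.03], dtype=float32), 0.946)
```

View pics/s16.png

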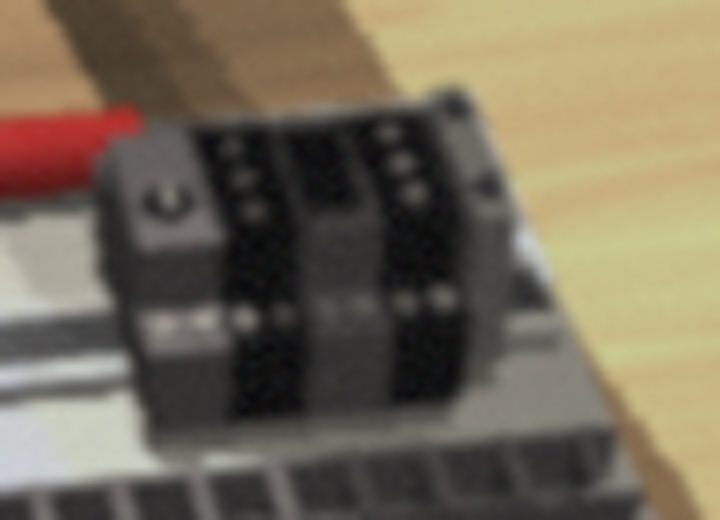

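>>> arm_command --moves '[[[0.3, 0, 0, 0.8, 0], [0.3, 0, 0, 0.9, 0], [0.3, 0, 0, 0.9, 0], [0.3, 0, 0, 0.9, 0], [0.3, 0.8, 0, 0.2, 0], [0.3, 0.9, 0, 0, 0], [0.3, 0.9, 0, 0, 0], [0.3, 0.9, 0, 0, 0], [0.3, 0.9, 0, 0, 0], [0.3, 0.6, 0, 0, 0], [0.3, 0, 0, 0, 0], [0.3, 0, 0, 0, 0]]]'

```text
clock: 17.95
position: [0.5464, -0.0127, 0.1192]
ee_rot: [-0.52, -0.478, 0.521, -0.478]
ft_force: [0.4, 0.8, 1.0]
grip_width: 0.7
```

Run:
```python
from st import *
st()
im=manip.camera("wrist");cv2.imwrite("pics/w17.png",im[:,:,::-1])
im=manip.camera("scene")[:,:,::-1];cv2.imwrite("pics/s17.png",cv2.resize(im[190:290,280:410],None,fx=6,fy=6,interpolation=cv2.INTER_CUBIC))
```

```text
t 17.95 pos [ 0.5464 -0.0127  0.1192] across 0.0003 along -0.0041 grip 0.7
F [0.35 0.79 1.01] along F 0.81 q [-0.57  0.39  0.61  1.89 -0.27  0.94  0.07]
tool y across 1.0 along -0.002
tool z across -0.002 along -1.0
x [-0.001 -0.001 -1.   ]
```

View pics/w17.png

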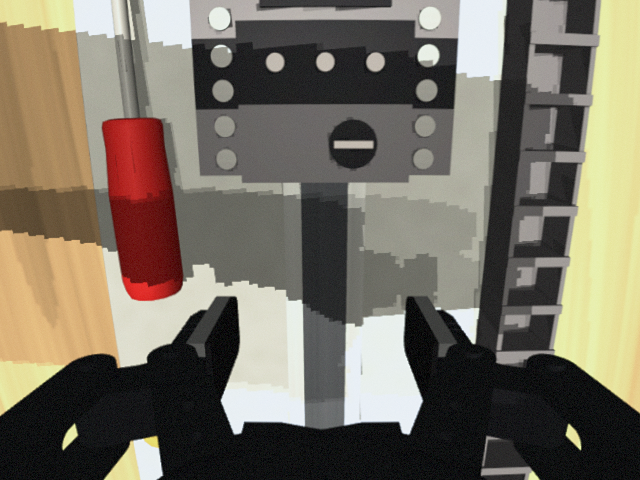

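View pics/s17.png

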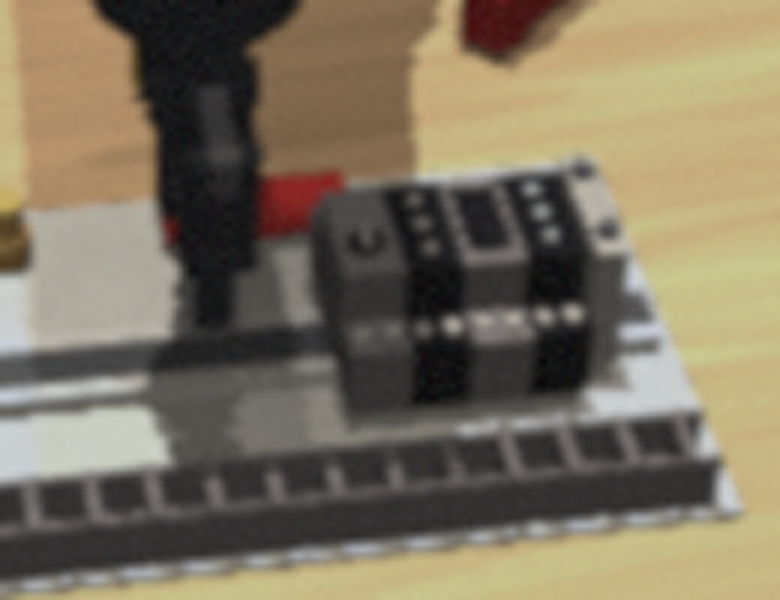

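>>> arm_command --moves '[[[0.25, 0.6, 0, 0, 0], [0.25, 0.6, 0, 0, 0], [0.25, 0, 0, -0.3, 0], [0.25, 0, 0, -0.4, 0], [0.25, 0, 0, -0.3, 0], [0.25, 0, 0, -0.1, 0], [0.25, 0, 0, 0, 0]]]'

```text
clock: 18.63
position: [0.5498, 0.0176, 0.0903]
ee_rot: [0.52, 0.479, -0.519, 0.479]
ft_force: [0.0, 0.5, 1.3]
grip_width: 0.752
```

Run:
```python
from st import *
st()
im=manip.camera("wrist");cv2.imwrite("pics/w18.png",im[:,:,::-1])
im=manip.camera("scene")[:,:,::-1];cv2.imwrite("pics/s18f.png",im);cv2.imwrite("pics/s18.png",cv2.resize(im[190:290,280:410],None,fx=6,fy=6,interpolation=cv2.INTER_CUBIC))
```

```text
t 18.63 pos [0.5498 0.0176 0.0903] across 0.0012 along 0.0264 grip 0.752
F [0.04 0.54 1.34] along F 0.54 q [-0.6   0.44  0.58  1.9  -0.3   0.89  0.05]
tool y across 1.0 along 0.002
tool z across 0.002 along -1.0
x [ 0.001  0.001 -1.   ]
```

View pics/w18.png

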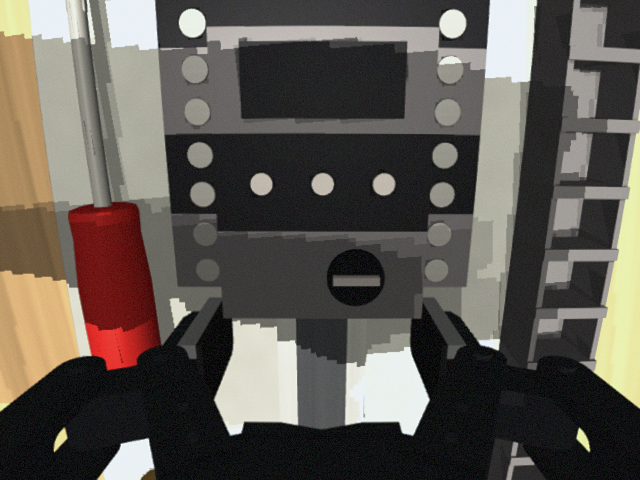

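View pics/s18.png

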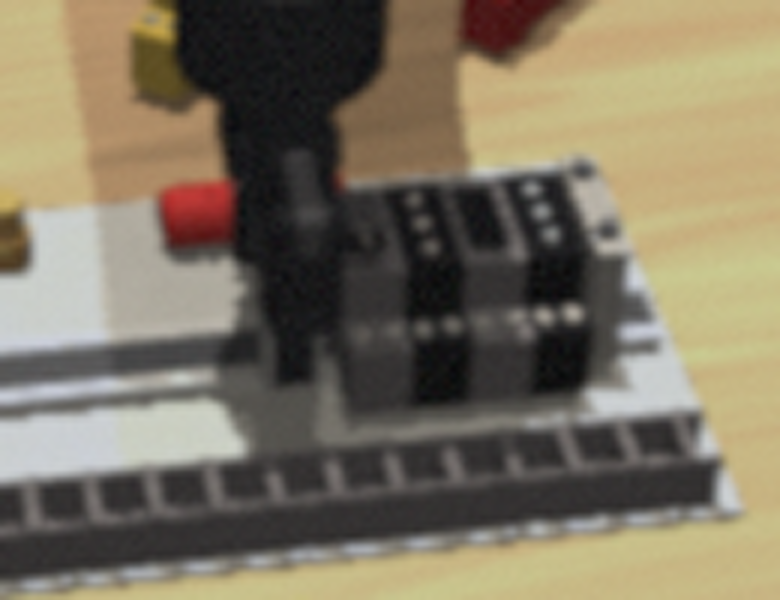

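>>> arm_command --moves '[[[0.25, 0, 0, -0.1, 0], [0.25, 0, 0, -0.1, 0], [0.25, 0, 0, -0.08, 0], [0.25, 0, 0, -0.04, 0], [0.25, 0, 0, -0.04, 0], [0.25, 0, 0, -0.04, 0], [0.25, 0, 0, 0, 0]]]'

```text
clock: 19.32
position: [0.55, 0.0262, 0.0894]
ee_rot: [0.52, 0.479, -0.52, 0.479]
ft_force: [0.3, 0.0, -0.3]
grip_width: 0.753
```

>>> arm_command --moves '[[[0.25, 0, 0, -0.04, 0], [0.25, 0, 0, -0.04, 0], [0.25, 0, 0, 0, 0]]]'

```text
clock: 19.57
position: [0.5501, 0.0278, 0.0894]
ee_rot: [-0.52, -0.479, 0.521, -0.479]
ft_force: [-0.6, -1.2, -0.6]
grip_width: 0.749
```

Run:
```python
from st import *
st()
im=manip.camera("wrist");cv2.imwrite("pics/w19.png",im[:,:,::-1])
im=manip.camera("scene")[:,:,::-1];cv2.imwrite("pics/s19f.png",im);cv2.imwrite("pics/s19.png",cv2.resize(im[190:290,280:410],None,fx=6,fy=6,interpolation=cv2.INTER_CUBIC))
```

```text
t 19.57 pos [0.5501 0.0278 0.0894] across 0.0007 along 0.0366 grip 0.749
F [-0.56 -1.15 -0.56] along F -1.19 q [-0.61  0.44  0.57  1.9  -0.3   0.89  0.03]
tool y across 1.0 along -0.0
tool z across -0.0 along -1.0
x [-0. -0. -1.]
```

View pics/w19.png

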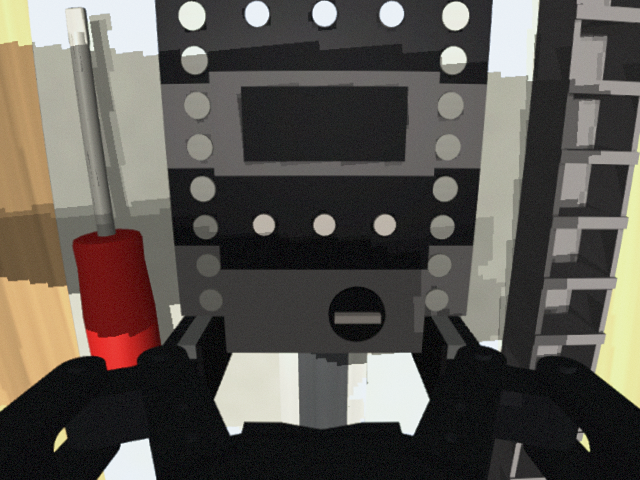

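View pics/s19.png

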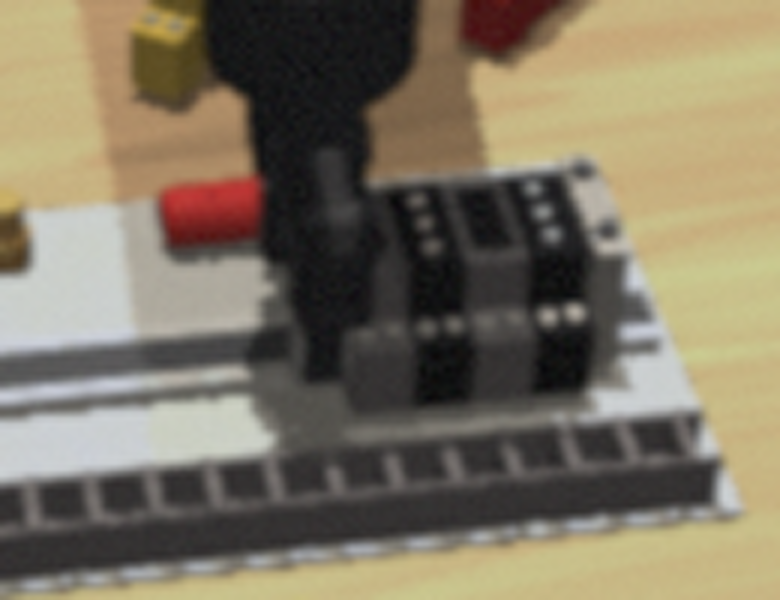

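>>> arm_command --moves '[[[0.25, 0, 0, -0.04, 0], [0.25, 0, 0, -0.04, 0], [0.25, 0, 0, 0, 0]]]'

```text
clock: 19.92
position: [0.5503, 0.03, 0.0894]
ee_rot: [-0.52, -0.479, 0.52, -0.479]
ft_force: [1.1, -1.5, -0.5]
grip_width: 0.75
```

>>> arm_command --moves '[[[0.25, 0, 0, -0.04, 0], [0.25, 0, 0, -0.02, 0], [0.25, 0, 0, 0, 0]]]'

```text
clock: 20.17
position: [0.5503, 0.0302, 0.0894]
ee_rot: [-0.52, -0.478, 0.521, -0.479]
ft_force: [0.3, -6.1, 1.1]
grip_width: 0.752
```

Run:
```python
from st import *
st()
```

```text
t 20.17 pos [0.5503 0.0302 0.0894] across 0.0007 along 0.039 grip 0.752
F [ 0.32 -6.06  1.1 ] along F -6.01 q [-0.62  0.44  0.57  1.89 -0.3   0.89  0.02]
tool y across 1.0 along -0.001
tool z across -0.001 along -1.0
x [-0.    -0.002 -1.   ]
```

>>> arm_command --moves '[[[0.25, 0, 0, -0.04, 0], [0.25, 0, 0, 0, 0], [0.25, 0, 0, 0, 0]]]'

```text
clock: 20.42
position: [0.5503, 0.0302, 0.0894]
ee_rot: [-0.52, -0.478, 0.521, -0.479]
ft_force: [-1.5, -9.3, 2.1]
grip_width: 0.75
```

Run:
```python
from st import *
st()
im=manip.camera("scene")[:,:,::-1];cv2.imwrite("pics/s20f.png",im)
```

```text
t 20.42 pos [0.5503 0.0302 0.0894] across 0.0007 along 0.039 grip 0.75
F [-1.53 -9.34  2.1 ] along F -9.43 q [-0.62  0.45  0.57  1.89 -0.3   0.89  0.02]
tool y across 1.0 along -0.002
tool z across -0.002 along -1.0
x [-0.    -0.002 -1.   ]
```

>>> arm_command --moves '[[[0.25, 0, 0, 0.04, 0], [0.25, 0, 0, 0.04, 0], [0.25, 0, 0, 0.04, 0], [0.25, 0, 0, 0.04, 0], [0.25, 0, 0, 0.1, 0], [0.25, 0, 0, 0.3, 0], [0.25, 0, 0, 0.5, 0], [0.25, 0, 0, 0.4, 0], [0.25, -0.7, 0, 0, 0], [0.25, -0.9, 0, 0, 0], [0.25, -0.9, 0, 0, 0], [0.25, -0.9, 0, 0, 0]]]'

```text
clock: 21.47
position: [0.5471, -0.0056, 0.1753]
ee_rot: [-0.521, -0.478, 0.521, -0.478]
ft_force: [-0.2, 0.6, -0.8]
grip_width: 0.751
```

>>> arm_command --moves '[[[0.25, -0.9, 0, 0, 0], [0.25, -0.9, 0, -0.5, 0], [0.25, -0.9, 0, -0.9, 0], [0.25, 0, 0, -0.9, 0], [0.25, 0, 0, -0.9, 0], [0.25, 0, 0, 0, 0], [0.25, 0, 0, 0, 0]]]'

```text
clock: 22.05
position: [0.5541, 0.0759, 0.2417]
ee_rot: [-0.52, -0.479, 0.52, -0.479]
ft_force: [0.7, -1.0, -1.0]
grip_width: 0.756
```

Run:
```python
from st import *
st()
im=manip.camera("wrist")[:,:,::-1];cv2.imwrite("pics/w21f.png",im)
c=im.astype(float)[125:200,245:400]; c=255*(c/255)**0.5
cv2.imwrite("pics/w21.png",cv2.resize(c.astype(np.uint8),None,fx=5.1,fy=5.1,interpolation=cv2.INTER_CUBIC))
im=manip.camera("scene")[:,:,::-1];cv2.imwrite("pics/s21f.png",im);cv2.imwrite("pics/s21.png",cv2.resize(im[205:270,320:410],None,fx=8,fy=8,interpolation=cv2.INTER_CUBIC))
```

```text
t 22.05 pos [0.5541 0.0759 0.2417] across 0.0006 along 0.0848 grip 0.756
F [ 0.71 -0.98 -0.95] along F -0.92 q [-0.74  0.26  0.61  1.75 -0.16  1.19 -0.17]
tool y across 1.0 along 0.001
tool z across 0.001 along -1.0
x [-0.  0. -1.]
```

View pics/w21f.png

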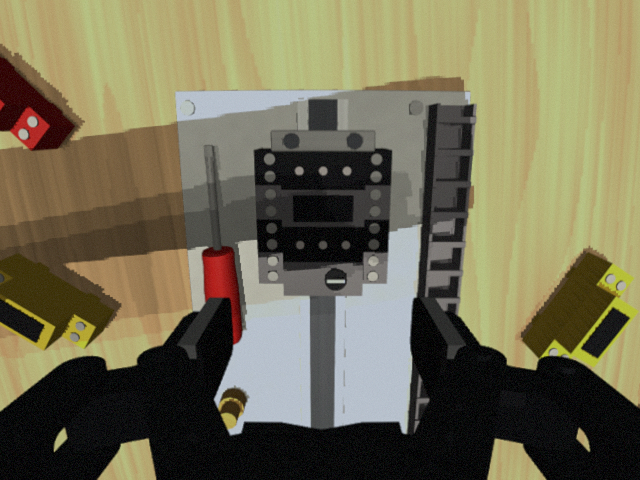

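View pics/w21.png

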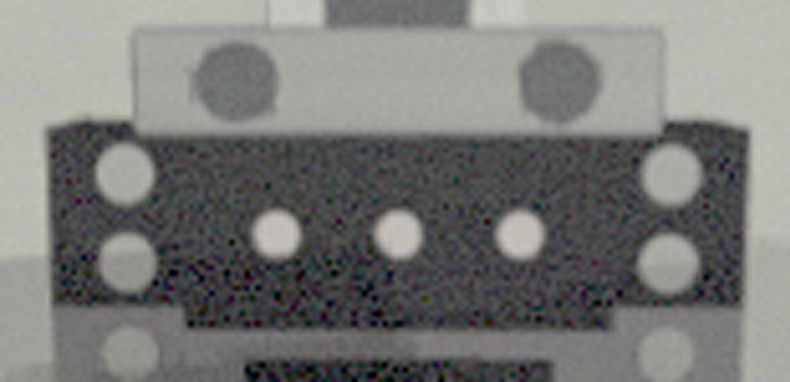

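View pics/s21.png

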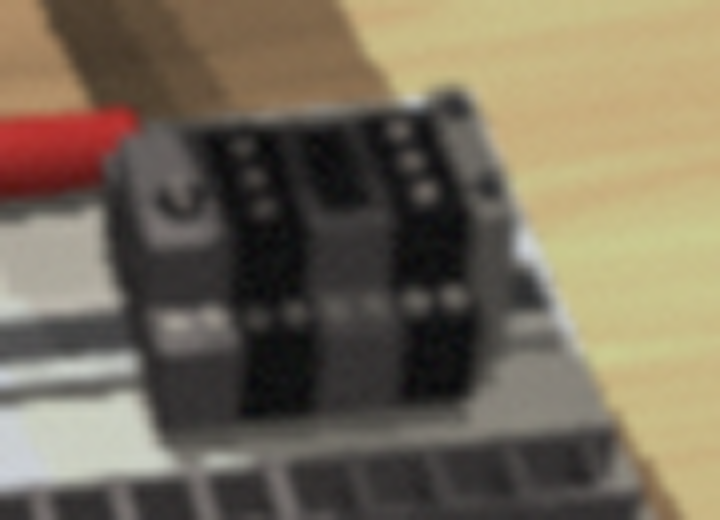

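Run:
```python
from st import *
im=cv2.imread("pics/w21f.png").astype(float)[120:305,235:415]; c=255*(im/255)**0.5
cv2.imwrite("pics/w22.png",cv2.resize(c.astype(np.uint8),None,fx=3.2,fy=3.2,interpolation=cv2.INTER_CUBIC))
i=manip.camera_info("wrist")
def L(x,y,z): p=ray("wrist",[x,y],z,i); d=p[:2]-ctr; return (d@u).round(4)
print("stop top",L(320,151,.067),"a block near edge",L(320,295.5,.064),"d/c low",L(260,185,.042),"a low near",L(262,283,.042))
```

```text
stop top 0.1373 a block near edge 0.047 d/c low 0.1147 a low near 0.0473
```

View pics/w22.png

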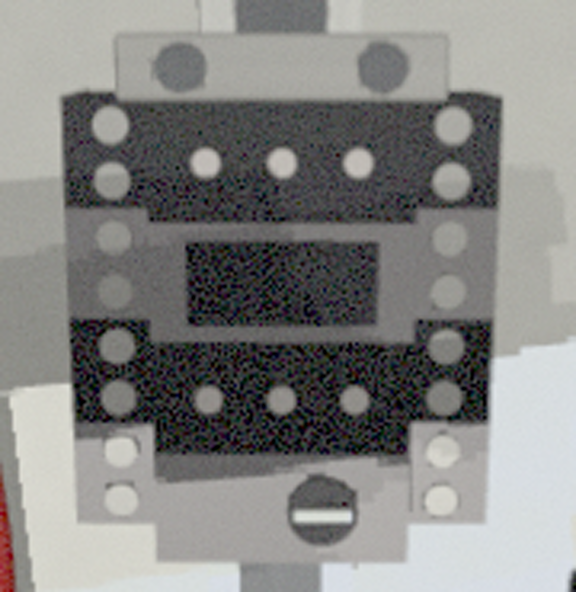

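Run:
```python
from workcell import manip
print(manip.hand_in())
```

```text
the job is handed in; nothing more can be done
None
```

The four modules are now pushed fully home against the tall end stop, touching each other with no gaps, and I have handed the job in at about 22 s on the robot's clock.

- **First pushes:** I pushed twice with the fingers shut. Both times the force rose to 10–20 N as if home. After I backed off, the close-up showed a gap of about 2.5 mm to the stop. The finger knuckles had probably been pressing on the upper block, so the row leaned forward and settled back on release. That lean is my reading of the pictures. It means the modules may have tilted a little on the rail during those pushes.
- **Final push:** I opened the fingers around the centre block and pushed on the wide lower part instead. The row moved the remaining 2.5 mm and stopped firmly at about 9 N. I backed off slowly along the rail, then lifted clear.
- **Last checks:** In the wrist picture the gap is gone, and the distance from stop face to the far module face measures about 90 mm, against 4 × 22.5 mm. The modules look flat and touching. The fingertips are more than 10 cm above the row.
- **Other objects:** Of the other things, I saw the screwdriver, the adapter and the look-alikes in the last picture, undisturbed. The collar was last seen in place at about 12 s, and I did not check the meter, mug, spool or jar again at the end. The arm did not go near them at low height.
- **Disagreements:** Early camera readings of the row's position differed by up to about 5 mm between the top and wrist cameras. I relied on the force and the close-up view of the stop instead.

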